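# Gauge a row of chocolate bars against the flip stop and lock it with the retaining rod

### The job

Load the white packing board with all the loose chocolate bars: first flip the hinged stop down fully onto the end of the fence, then lay every bar flat and lengthwise along the fence in one closed row, flush with the fence, the first bar's end touching the stop and each next bar touching the one before. With the stop still down and the row in place, press the retaining rod down past the sprung jaw until it sits home in both forks with the jaw closed over it, roughly centred on the two forks; only then flip the stop fully up. The row must stay as gauged, and the other things on the table be left alone.

Things in the scene. Friction and masses are not known exactly. Their poses are not given: they have to be found in the camera images.
- board: fixed white packing board, 190 mm (x) by 320 mm (y), 15 mm thick; origin at the centre of its underside, x towards the fence, away from the robot, y along the fence, z up. Fence: 12 mm above the board, from x = 55 (front face) to 70 mm, whole length. Stop's bracket: x 59 to 81, y 113 to 137 mm, 36 mm above the board, behind the row
- stop (a joint): flip stop's hinge, axis along board y: 0 = fully down over the fence end and board, 1.75 rad = fully up, tipped back; starts beyond 1.4. Stiff: stays where left, about 1.5 N at the tab moves it. Up means beyond 1.3 rad. When down its leaf reaches 70 mm from the hinge to board -x, 12 mm thick along y, 6 to 36 mm above the board
- stop_hinge (a point): point on the stop's hinge axis, fixed at (66, 125, 45) mm in the board's frame
- stop_tab (a point): centre of the stop's black finger tab (12 mm thick along the hinge axis, 20 wide, 36 high), moving with the stop. With the stop down it is 58 mm from the hinge axis towards board -x and 25 mm above it, standing up. Pinched across its 12 mm from above it can be led along the arc, the leaf turning between the fingers
- stop_face (a point): fixed point at (55, 119, 15) mm in the board's frame, axes as the board's: on the board's top, the corner of the fence's front face and the lowered stop's face. The row runs from here to board -y: bar centres 38, 114 and 190 mm along, 19 mm in front of the fence
- clip_seat (a point): fixed point at (-37, -20, 43) mm in the board's frame, axes as the board's: where the rod's middle sits when home, rod along board y, 28 mm above the board's top. Grey forks 12 mm wide stand 60 mm either side (along y), up to 50 mm above the board, with a 17 mm slot and flared mouth, 36 mm in front of the row
- jaw (a joint): sprung jaw on the forks' board -x side, one hinged part with a dark nose over each slot, up to 50 mm above the board: 0 = closed, grows (to 0.6 rad) as the noses swing outward. A rod pressed straight down cams it open about 0.2 rad with about 10 N, then it springs shut over the rod; pulled straight up the rod comes out with a similar force
- rod: retaining rod: steel bar 14 mm in diameter, 180 mm long over square dark wooden end blocks (30 x 30 x 12 mm) that keep it from rolling, 160 g. Origin at the centre of the underside as it starts, 15 mm below the rod's axis; x axis along the rod
- rod_mid (a point): middle of the rod, on its axis; 15 mm above the table as it starts
- bar1: chocolate bar, dark brown, 76 x 38 x 24 mm, about 85 g; origin at the centre of its underside, its x axis along the 76 mm length, z up (half a turn makes no difference). None when this bar is absent: 2 or 3 bars are there in a run
- bar2: chocolate bar, dark brown, 76 x 38 x 24 mm, about 85 g; origin at the centre of its underside, its x axis along the 76 mm length, z up (half a turn makes no difference). None when this bar is absent: 2 or 3 bars are there in a run
- bar3: chocolate bar, dark brown, 76 x 38 x 24 mm, about 85 g; origin at the centre of its underside, its x axis along the 76 mm length, z up (half a turn makes no difference). None when this bar is absent: 2 or 3 bars are there in a run
- praline: bystander, to be left alone: round praline, 36 mm in diameter, 26 mm high; origin under its centre
- tub: bystander, to be left alone: lidded tub, 66 mm in diameter, 42 mm high; origin under its centre
- mug: bystander, to be left alone: blue-grey mug, 84 mm in diameter, 75 mm high; origin under its centre
- plate: bystander, to be left alone: white plate, 150 mm in diameter, 18 mm high; origin under its centre
- glass: bystander, to be left alone: drinking glass, 72 mm in diameter, 110 mm high; origin under its centre
- dipping_tool: bystander, to be left alone: dipping tool with black handle, about 230 mm long along its x, 16 mm high; origin near its middle
- scissors: bystander, to be left alone: scissors, about 155 mm long along x, 11 mm high; origin near the pivot
Mind the look-alikes: they are no part of the job. Of the things that look like the rod, the larger one is meant. What is shaped like the bar3 but red is not meant.

How it is judged (in metres and radians):
On the way, in this order (a step that is already met when the one before it is completed fails the run):
1. the stop is flipped fully down (value of joint stop below 0.06 rad), for 0.2 s.
2. all bars lie in a closed row, flush with the fence and against the lowered stop (value of joint stop below 0.06 rad and x of bar1 in the frame of board between 0.032 and 0.039 m and z of bar1 in the frame of board between 0.011 and 0.019 m and angle between the x axis of each of bar1, bar2, bar3 and the y axis of board, either way round below 0.06 rad and angle between each of bar1, bar2, bar3's own z axis and vertical below 0.06 rad and (y of bar1 in the frame of board between 0.077 and 0.0845 m or y of bar1 in the frame of board between 0 and 0.0095 m or y of bar1 in the frame of board between -0.077 and -0.0655 m) and x of bar2 in the frame of board between 0.032 and 0.039 m and z of bar2 in the frame of board between 0.011 and 0.019 m and (y of bar2 in the frame of board between 0.077 and 0.0845 m or y of bar2 in the frame of board between 0 and 0.0095 m or y of bar2 in the frame of board between -0.077 and -0.0655 m) and x of bar3 in the frame of board between 0.032 and 0.039 m and z of bar3 in the frame of board between 0.011 and 0.019 m and (y of bar3 in the frame of board between 0.077 and 0.0845 m or y of bar3 in the frame of board between 0 and 0.0095 m or y of bar3 in the frame of board between -0.077 and -0.0655 m) and (y of bar1 in the frame of board between 0.077 and 0.0845 m or y of bar2 in the frame of board between 0.077 and 0.0845 m or y of bar3 in the frame of board between 0.077 and 0.0845 m) and (y of bar1 in the frame of board between 0 and 0.0095 m or y of bar2 in the frame of board between 0 and 0.0095 m or y of bar3 in the frame of board between 0 and 0.0095 m)), for 0.3 s.
3. with the stop still down and the row in place, the rod sits home in both forks under the closed jaw (all of step 2 and x of rod_mid in the frame of clip_seat between -0.004 and 0.004 m and z of rod_mid in the frame of clip_seat between -0.003 and 0.003 m and y of rod_mid in the frame of clip_seat between -0.014 and 0.014 m and angle between the x axis of rod and the y axis of board, either way round below 0.05 rad and value of joint jaw below 0.06 rad), for 0.3 s.
4. the stop is flipped fully up (value of joint stop above 1.3 rad), for 0.2 s.
At the end, for the whole second after the job is handed in: Stop beyond 1.3 rad; each bar flat, within 4 mm and 0.06 rad of flush with the fence, in consecutive places from the stop, gaps adding up to 4, 5, 6 mm at most; rod's middle within 4 mm across, 3 mm in height, 14 mm along of its seat, square to 0.05 rad, jaw under 0.06 rad; all at rest (value of joint stop above 1.3 rad and x of bar1 in the frame of board between 0.032 and 0.039 m and z of bar1 in the frame of board between 0.011 and 0.019 m and angle between the x axis of each of bar1, bar2, bar3 and the y axis of board, either way round below 0.06 rad and angle between each of bar1, bar2, bar3's own z axis and vertical below 0.06 rad and (y of bar1 in the frame of board between 0.077 and 0.0845 m or y of bar1 in the frame of board between 0 and 0.0095 m or y of bar1 in the frame of board between -0.077 and -0.0655 m) and x of bar2 in the frame of board between 0.032 and 0.039 m and z of bar2 in the frame of board between 0.011 and 0.019 m and (y of bar2 in the frame of board between 0.077 and 0.0845 m or y of bar2 in the frame of board between 0 and 0.0095 m or y of bar2 in the frame of board between -0.077 and -0.0655 m) and x of bar3 in the frame of board between 0.032 and 0.039 m and z of bar3 in the frame of board between 0.011 and 0.019 m and (y of bar3 in the frame of board between 0.077 and 0.0845 m or y of bar3 in the frame of board between 0 and 0.0095 m or y of bar3 in the frame of board between -0.077 and -0.0655 m) and (y of bar1 in the frame of board between 0.077 and 0.0845 m or y of bar2 in the frame of board between 0.077 and 0.0845 m or y of bar3 in the frame of board between 0.077 and 0.0845 m) and (y of bar1 in the frame of board between 0 and 0.0095 m or y of bar2 in the frame of board between 0 and 0.0095 m or y of bar3 in the frame of board between 0 and 0.0095 m) and x of rod_mid in the frame of clip_seat between -0.004 and 0.004 m and z of rod_mid in the frame of clip_seat between -0.003 and 0.003 m and y of rod_mid in the frame of clip_seat between -0.014 and 0.014 m and angle between the x axis of rod and the y axis of board, either way round below 0.05 rad and value of joint jaw below 0.06 rad and linear speed of each of bar1, bar2, bar3, rod below 0.02 m/s); the robot touches nothing.
It fails at once if a bystander is shoved more than 25 mm or tipped over (distance of any of praline, tub, mug, plate, glass, dipping_tool, scissors from where it was at the start of the episode above 0.025 m or angle between any of praline, tub, mug, plate, glass, dipping_tool, scissors's own z axis and vertical above 0.5 rad).
Of bar1, bar2, bar3 only 2 to 3 are there at a start; the rules pass over those that are not, and their reading is None.
At some moment in a run one of bar1, bar2, bar3 may be knocked a few centimetres aside while the robot is not near it.
It also fails if it takes over 210 s, if anything falls off the work surface, if the arm or the gripper's body presses on something with over 40 N, if the wrist force passes 120 N, or if a joint passes its speed limit or range.

### The arm

A 6-joint arm with a two-finger parallel gripper is mounted at the origin on the work surface. World frame = base frame: x ahead of the robot, y to its left, z up, the work surface at z = 0. Lengths are in mm, angles in rad, forces in N, time in s.
With the tool pointing down it reaches from about 350 to 875 mm from the base axis. Payload 15.5 kg.
Tool frame: the origin (TCP) lies between the finger pads; the fingertips stand 17 mm ahead of it and the grasp point (between the pads) lies 2 mm behind it; z points along the fingers, y is the direction in which the jaws open and shut (so a half turn about z gives the same grasp; the last joint's range is limited). The gripper opens to 85 mm and grips with 20 to 120 N. Pads are 22 mm wide; open, the fingers measure 114 mm over their backs; the gripper's body (76 mm by 85 mm) begins 54 mm behind the grasp point. The pads swing forward as they close: fully open they stand 13 mm farther back than shut.
Start: joints at [1.183, 0.494, 1.345, -0, 1.302, -0.096], TCP at [179.793, 598.583, 248.277] pointing down, gripper open.
Joint ranges: [-2.91, 2.91], [-0.82, 2.16], [0.22, 2.67], [-1.22, 4.37], [0.12, 2.79], [-3.08, 3.08]. Speed limits (rad/s): [1.89, 1.89, 2.57, 3.01, 3.01, 3.01].

### API

Orientations are given as a unit quaternion [w, x, y, z].
In Python, from workcell import robot, eyes, job gives the robot as it stands. The module is installed in compiled form; this text tells all that it offers.
- The arm moves only by the shell command python3 -m inch 'ROWS'. ROWS is a JSON object of lists of equal length, an entry for each row: "grip": the gripper's target within -1 to 1 (shut at 1, half-way at 0, fully open at -1); "delta_pos": the shift along the tool's x, y, z in mm, a list of three; "rot": the turn, a rotation vector about the tool's x, y, z in degrees, a list of three. In form: {"grip": [grip, ...], "delta_pos": [[x, y, z], ...], "rot": [[wx, wy, wz], ...]}. A call has exactly 5 rows; each row is the pose to reach, as a shift and turn from the pose measured when the call began, along the tool's axes at that moment; what a row does not reach only later rows make up. A row lasts 1/12 s, in which the tool goes at most 41.7 mm and 7.16 degrees, less where a joint would pass 70% of its speed; a pose out of reach is approached as far as the arm can. A call with a gripper value outside its range is refused whole. The fingers move at their own pace and stop on an object; the grip force is fixed at half the most. Time passes only in rows, so rows that repeat a pose let the fingers close, or fill a call up. It gives the time, the measured TCP pose, the force and the opening at its end, in the units of the state.
- robot.read_state(): the state, without advancing time (a new reading comes with each control period).
- eyes.get_image(name): name is "side" or "top"; returns the picture (400x640x3 uint8, red, green, blue); there is no depth.
- eyes.camera_model(name): a dict with "K" (3x3 intrinsics, pixels), "extrinsics" (4x4, takes a point from world to camera coordinates). Camera axes: x right, y up, looking along -z (the intrinsics and any distortion apply to the point x, -y, -z); pixel columns grow to the right and rows downward; lengths in mm; the calibration is good to about 2 mm. A picture is of the moment at which its call begins. camera_model takes no time and is no camera call.
- job.close_job(): hands the job in, once; it reports no verdict.
The state is a dict: "time": time; "joints": joint angles; "joint_velocities": joint speeds; "joint_torque": joint torques, N m; "ee_pos": TCP position; "tool_rot": TCP orientation; "force": force on the tool from outside, world axes, zero at the start; "torque": the same for the moment, N m; "gripper_width": finger opening in mm.
Only numpy, scipy, OpenCV 4.12 (cv2) and the standard library are available. Lean on these libraries where they do the work, as an engineer would, in place of code of your own. Each camera call takes 0.05 s, during which the arm holds its last target. There are 200 camera calls.

## Working session

There is one attempt and no reset: what is moved stays moved. The work goes in short steps, Python scripts to look and compute and a shell command to move; the robot and the scene stay as the last step left them, time stands still between calls to the robot, and variables do not carry over. Pictures are saved under pics/ and viewed, about 12 in all and at most 16, crops included, and the job is handed in when it is done.

```bash
mkdir -p pics; python3 - <<'E'
from workcell import robot,eyes
import cv2,numpy as np
for n in("top","side"):
    im=eyes.get_image(n); cv2.imwrite(f"pics/{n}0.png",im[:,:,::-1])
    m=eyes.camera_model(n); print(n,np.array(m["K"]).tolist(),np.round(m["extrinsics"],4).tolist(),[k for k in m])
print(robot.read_state())
E
```

```text
top [[435.3570051398459, 0.0, 325.80615989791767], [0.0, 435.3570051398459, 195.6318354336116], [0.0, 0.0, 1.0]] [[-0.0254, -0.9997, -0.0037, 27.1786], [0.9821, -0.0257, 0.1865, -538.0277], [-0.1865, 0.0011, 0.9824, -1161.6865], [0.0, 0.0, 0.0, 1.0]] ['K', 'extrinsics']
side [[391.5472595143488, 0.0, 321.29364958121397], [0.0, 391.5472595143488, 205.60286176159403], [0.0, 0.0, 1.0]] [[0.8927, -0.4506, -0.0029, -456.9937], [0.2883, 0.5662, 0.7722, -209.0872], [-0.3463, -0.6902, 0.6353, -1014.98], [0.0, 0.0, 0.0, 1.0]] ['K', 'extrinsics']
{'time': 0.1, 'joints': array([ 1.18349645e+00,  4.94102412e-01,  1.34608382e+00, -9.53377795e-06,
        1.30247588e+00, -9.55071507e-02]), 'joint_velocities': array([-0.00030971, -0.00310855, -0.00184018, -0.00169167,  0.00050842,
       -0.00153565]), 'joint_torque': array([ 5.35807048e-04, -8.83585310e+01, -3.84566510e+01, -1.13020067e-04,
        5.31240177e-03,  4.64823393e-05]), 'ee_pos': array([179.68146224, 598.29525604, 247.76648832]), 'tool_rot': array([-1.23372068e-04,  1.45378054e-01,  9.89376033e-01, -5.20318684e-04]), 'force': array([-0.08283943, -0.35826429, -0.11630452]), 'torque': array([-0.01866173,  0.00062531, -0.00501894]), 'gripper_width': 85.30996802148316}
```

View pics/top0.png

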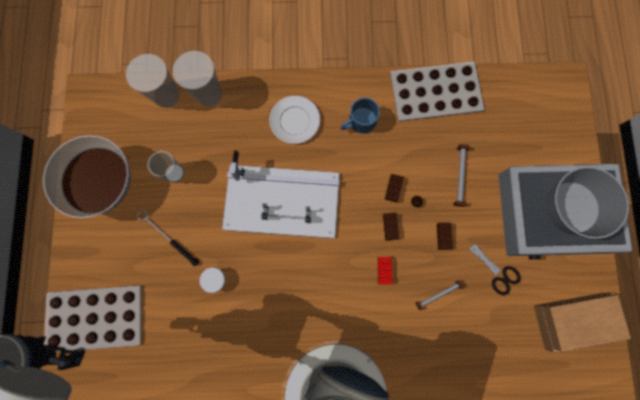

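View pics/side0.png

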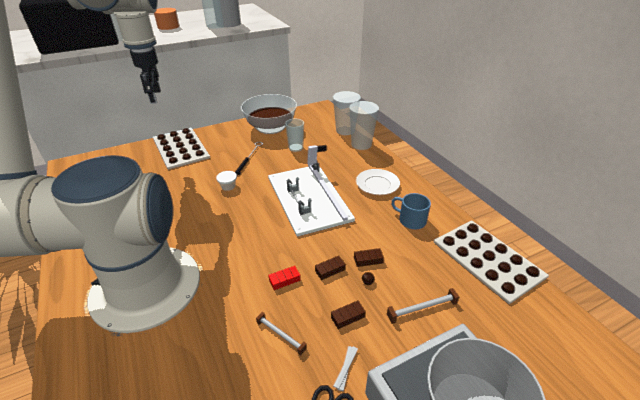

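```bash
cat > h.py <<'E'
import numpy as np,cv2
from workcell import robot,eyes,job
from scipy.spatial.transform import Rotation as R
def cam(n):
    m=eyes.camera_model(n);return np.array(m["K"]),np.array(m["extrinsics"])
def proj(n,P):
    K,E=cam(n);P=np.atleast_2d(P);c=P@E[:3,:3].T+E[:3,3];u=np.c_[c[:,0],-c[:,1],-c[:,2]]@K.T
    return u[:,:2]/u[:,2:]
def ray(n,uv,z):
    K,E=cam(n);uv=np.atleast_2d(uv).astype(float);d=np.c_[uv,np.ones(len(uv))]@np.linalg.inv(K).T
    d=(d*[1,-1,-1])@E[:3,:3];C=-E[:3,:3].T@E[:3,3];s=(z-C[2])/d[:,2];return C+s[:,None]*d
def snap(n,name):
    im=eyes.get_image(n);cv2.imwrite(f"pics/{name}.png",im[:,:,::-1]);return im
def blobs(im,mask,roi,amin=15):
    x0,y0,x1,y1=roi;m=np.zeros(mask.shape,np.uint8);m[y0:y1,x0:x1]=mask[y0:y1,x0:x1]
    n,l,s,c=cv2.connectedComponentsWithStats(m);return [(l==i) for i in range(1,n) if s[i,4]>=amin]
def rect(n,b,z):
    ys,xs=np.nonzero(b);p=ray(n,np.c_[xs,ys],z)[:,:2].astype(np.float32);r=cv2.minAreaRect(p)
    (cx,cy),(w,h),a=r
    if w<h: w,h,a=h,w,a+90
    return np.round([cx,cy,w,h,(a+90)%180-90],1)
E
python3 - <<'E'
from h import *
for n,roi,zs in(("top",(360,130,480,290),12),("side",(240,230,480,350),12)):
    im=cv2.imread(f"pics/{n}0.png")[:,:,::-1];g=im.max(2).astype(int)
    for b in blobs(im,(g<75).astype(np.uint8),roi):
        ys,xs=np.nonzero(b);print(n,len(xs),xs.mean().round(1),ys.mean().round(1),rect(n,b,zs))
im=cv2.imread("pics/top0.png")[:,:,::-1].astype(int)
w=((im.min(2)>110)&(im.max(2)-im.min(2)<45)).astype(np.uint8)
b=max(blobs(im,w,(215,150,350,245)),key=lambda b:b.sum());print(rect("top",b,15))
ys,xs=np.nonzero(b);h=cv2.minAreaRect(np.c_[xs,ys].astype(np.float32));bp=cv2.boxPoints(h);print(bp,ray("top",bp,15).round(1))
c=np.vstack([cv2.resize(cv2.imread("pics/top0.png")[140:250,210:360],(800,587),interpolation=cv2.INTER_CUBIC)]);cv2.imwrite("pics/c0.png",c)
E
```

```text
top 33 365.1 130.9 [ 737.3 -110.5   35.6    6.2   88.5]
top 36 463.1 147.6 [ 678.8 -394.1   32.2   13.    81. ]
top 333 394.2 187.9 [ 563.2 -184.6   76.1   37.6  -16.6]
top 103 417.0 201.2 [ 523.4 -248.8   31.7   29.1   88.5]
top 35 459.0 203.8 [ 513.  -368.6   31.4    8.7   88.5]
top 353 390.8 226.0 [ 453.5 -169.1   73.9   39.7    3.4]
top 381 444.5 235.8 [ 421.5 -319.1   73.5   41.2   -1. ]
top 18 459.6 284.6 [ 288.3 -349.9   17.2   11.6   27.6]
side 64 460.8 234.2 [ 853.3 -227.6   35.1   25.4   47.4]
side 15 473.2 230.4 [ 896.8 -233.6   23.6    4.3  -27. ]
side 63 448.7 240.7 [ 803.6 -233.1   31.4   25.1   49.6]
side 73 474.3 244.4 [ 858.3 -277.2   34.2   27.2   46. ]
side 73 462.2 251.3 [ 808.3 -282.2   30.8   28.3   63.1]
side 170 368.1 261.2 [ 556.6 -194.3   76.8   43.6  -30.7]
side 67 475.6 262.7 [ 811.  -330.8   34.    20.7   46. ]
side 167 329.7 271.8 [ 445.6 -184.    79.1   42.8  -21.3]
side 106 367.8 278.7 [ 521.9 -247.1   36.7   29.2   63.1]
side 48 453.2 298.4 [ 679.1 -394.2   39.4   17.6   66.2]
side 59 391.0 316.9 [ 512.  -368.4   37.4   15.9   79.6]
side 187 347.6 319.9 [ 414.5 -333.2   79.7   41.5  -24.8]
side 26 260.0 319.5 [ 232.  -238.8   21.5   13.7   13.9]
side 15 303.7 347.7 [ 290.9 -348.5    9.7    8.8   63.1]
[537.  143.3 324.1 196.1  84.3]
[[221.60088 229.5236 ]
 [227.52104 162.42833]
 [340.1734  172.36824]
 [334.25323 239.46352]] [[455.5 310.4  15. ]
 [651.2 296.9  15. ]
 [612.8 -30.1  15. ]
 [419.2  -7.3  15. ]]
```

View pics/c0.png

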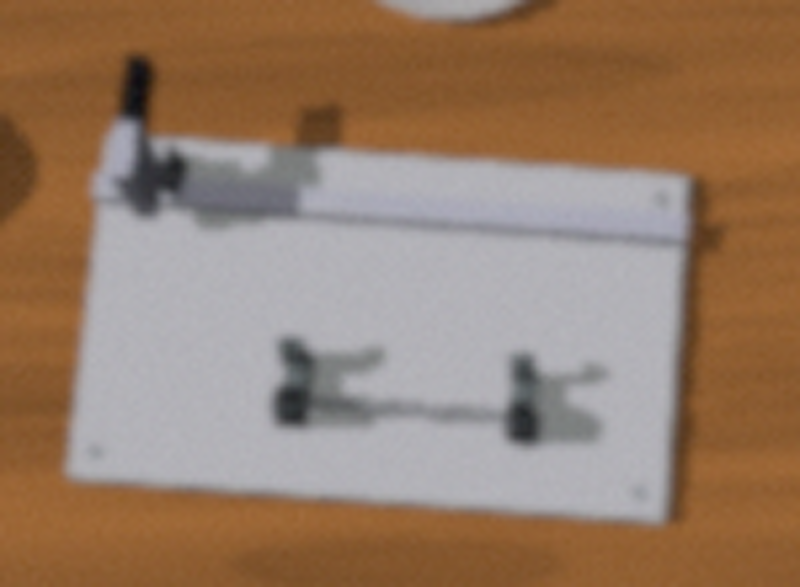

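```bash
cat >> h.py <<'E'
BOARD=None
E
python3 - <<'E'
from h import *
im=cv2.imread("pics/top0.png").astype(float)[:,:,0] # blue: wood low, board high
def cross(v,t=None):
    t=(v.max()+v.min())/2
    for i in range(len(v)-1):
        if (v[i]-t)*(v[i+1]-t)<=0 and v[i]!=v[i+1]: return i+(v[i]-t)/(v[i]-v[i+1])
F=np.array([[c,228+cross(im[228:244,c])] for c in range(230,330)])
F=[[c,222+cross(im[222:244,c])] for c in range(228,332)]
B=[[c,160+cross(im[160:180,c])] for c in range(275,336)]
L=[[218+cross(im[r,218:232]),r] for r in range(185,225)]
Rr=[[328+cross(im[r,328:348]),r] for r in range(190,232)]
def fit(p,z=15):
    q=ray("top",p,z)[:,:2].astype(np.float32)
    l=cv2.fitLine(q,cv2.DIST_HUBER,0,.01,.01).ravel();d=l[:2];n=np.array([-d[1],d[0]]);print(np.degrees(np.arctan2(d[1],d[0])).round(2),np.abs((q-l[2:])@n).mean().round(2));return l
f,b,l,r=map(fit,(F,B,L,Rr))
def X(a,b):
    s=np.linalg.solve(np.c_[a[:2],-b[:2]],b[2:]-a[2:]);return a[2:]+s[0]*a[:2]
fl,fr,bl,br=X(f,l),X(f,r),X(b,l),X(b,r)
print(fl,fr,bl,br)
print(np.linalg.norm(fl-fr),np.linalg.norm(bl-br),np.linalg.norm(fl-bl),np.linalg.norm(fr-br),(fl+fr+bl+br)/4)
y=(fl-fr+bl-br);print("yaw y-dir",np.degrees(np.arctan2(-y[0],y[1])))
# side view check
c=(fl+fr+bl+br)/4;print(proj("side",[[*p,15] for p in(fl,fr,bl,br)]).round(1))
print("rod end blocks top @15 :",ray("top",[[462.8,147.2],[459.5,204.5]],15).round(1))
E
python3 - <<'E'
import cv2
a=cv2.imread("pics/side0.png")[140:240,255:405];cv2.imwrite("pics/c1.png",cv2.resize(a,(800,533),interpolation=cv2.INTER_CUBIC))
E
```

```text
84.28 1.99
84.32 0.2
-5.66 0.16
-5.53 0.23
[455.8599  310.83984] [423.91464  -8.17009] [645.3517  292.06006] [613.67     -26.548912]
320.60544 320.18027 190.42012 190.64331 [534.69904 142.04523]
yaw y-dir -5.6985874
[[267.3 174.4]
 [295.7 232.9]
 [317.9 163.5]
 [354.8 217.2]]
rod end blocks top @15 : [[ 679.1 -391.2   15. ]
 [ 509.6 -367.5   15. ]]
```

View pics/c1.png

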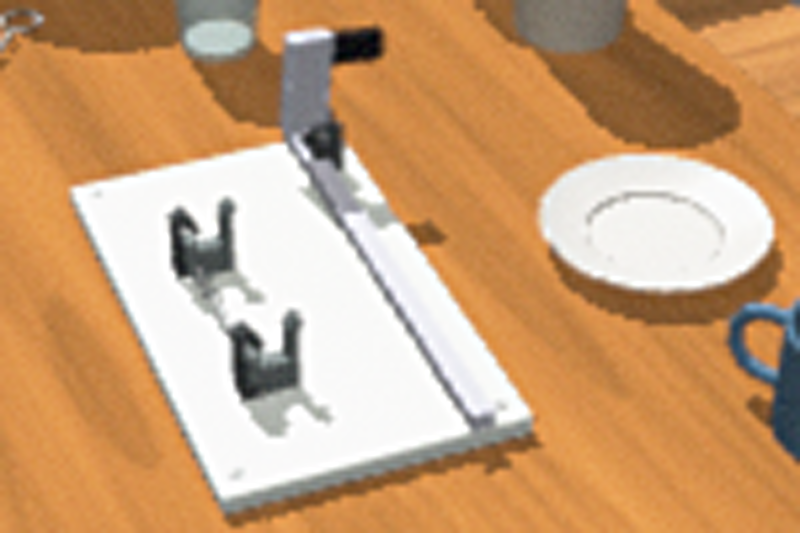

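```bash
cat >> h.py <<'E'
B0=np.array([534.7,142.0,0]);BY=np.radians(-5.70);BR=R.from_euler('z',BY).as_matrix()
def b2w(p): return BR@np.array(p,float)+B0
def w2b(p): return BR.T@(np.array(p,float)-B0)
def plan(p,phi,label=""):
    """p world TCP target, phi world heading (deg) of tool y (mod 180)"""
    s=robot.read_state();q=s["tool_rot"];Rc=R.from_quat([q[1],q[2],q[3],q[0]])
    best=None
    for a in(phi,phi+180):
        a=np.radians(a);y=np.array([np.cos(a),np.sin(a),0]);z=np.array([0,0,-1.]);M=R.from_matrix(np.c_[np.cross(y,z),y,z])
        rv=(Rc.inv()*M).as_rotvec(degrees=True)
        if best is None or np.linalg.norm(rv)<np.linalg.norm(best): best=rv
    print(label,"d",(Rc.inv().apply(np.array(p)-s["ee_pos"])).round(1),"rot",best.round(2),"tcp",s["ee_pos"].round(1),"board",w2b(s["ee_pos"]).round(1),"j",s["joints"].round(2),"w",s["gripper_width"].round(1),"F",s["force"].round(1),"t",s["time"])
YB=90-5.70
E
python3 - <<'E'
from h import *
for th in(1.4,1.5,1.6,1.75):
    c,s=np.cos(th),np.sin(th);p=[66-58*c+25*s,125,45+58*s+25*c]
    print(th,np.round(p,1),proj("top",b2w(p)).round(1),proj("side",b2w(p)).round(1))
plan(b2w([101,125,185]),YB,"tab hover")
E
```

```text
1.4 [ 80.8 125.  106.4] [[234.  161.7]] [[317.3 147.2]]
1.5 [ 86.8 125.  104.6] [[234.4 159.7]] [[319.  147.3]]
1.6 [ 92.7 125.  102.2] [[234.9 157.9]] [[320.6 147.6]]
1.75 [100.9 125.   97.6] [[235.6 155.4]] [[322.8 148.3]]Traceback (most recent call last):
  File "<stdin>", line 5, in <module>
  File "h.py", line 34, in plan
    print(label,"d",(Rc.inv().apply(np.array(p)-s["ee_pos"])).round(1),"rot",best.round(2),"tcp",s["ee_pos"].round(1),"board",w2b(s["ee_pos"]).round(1),"j",s["joints"].round(2),"w",s["gripper_width"].round(1),"F",s["force"].round(1),"t",s["time"])
                                                                                                                                                                                     ^^^^^^^^^^^^^^^^^^^^^^^^
AttributeError: 'float' object has no attribute 'round'
```

```bash
sed -i 's/s\["gripper_width"\].round(1)/round(float(s["gripper_width"]),1)/' h.py; python3 - <<'E'
from h import *
plan(b2w([98,125,185]),YB,"tab hover")
E
```

```text
tab hover d [-543.6 -193.4   62.9] rot [-6.000e-02 -1.000e-02 -1.102e+01] tcp [179.7 598.3 247.8] board [-398.6  418.8  247.8] j [ 1.18  0.49  1.35 -0.    1.3  -0.1 ] w 85.3 F [-0.1 -0.4 -0.1] t 0.1
```

```bash
python3 -m inch '{"grip":[0,0,0,0,0],"delta_pos":[[-36,-13,0],[-72,-26,0],[-108,-39,0],[-144,-52,0],[-180,-64,0]],"rot":[[0,0,0],[0,0,0],[0,0,0],[0,0,0],[0,0,0]]}' >/dev/null
python3 -m inch '{"grip":[0,0,0,0,0],"delta_pos":[[-36,-13,0],[-72,-26,0],[-108,-39,0],[-144,-52,0],[-180,-64,0]],"rot":[[0,0,0],[0,0,0],[0,0,0],[0,0,0],[0,0,0]]}'
python3 -m inch '{"grip":[0,0,0,0,0],"delta_pos":[[-36,-13,5],[-72,-26,10],[-108,-39,20],[-144,-52,30],[-180,-64,40]],"rot":[[0,0,-3],[0,0,-6],[0,0,-9],[0,0,-11],[0,0,-11]]}' 
python3 -c 'from h import *
plan(b2w([98,125,101]),YB)'
```

```text
time: 0.93
ee_pos: [489.8, 369.1, 247.4]
tool_rot: [-0.001, 0.145, 0.989, -0.001]
force: [0.2, 0.7, -0.2]
gripper_width: 42.7
time: 1.35
ee_pos: [644.9, 254.4, 206.7]
tool_rot: [-0.001, 0.049, 0.999, -0.001]
force: [0.1, 0.5, 0.4]
gripper_width: 43.2
 d [  0.4   2.5 105.7] rot [-0.12 -0.09  0.13] tcp [644.9 254.4 206.7] board [ 98.5 122.8 206.7] j [ 0.29  0.63  1.21 -0.    1.31 -1.18] w 43.2 F [0.1 0.5 0.4] t 1.35
```

```bash
python3 -m inch '{"grip":[0,0,0,0,0],"delta_pos":[[0,2,25],[0,2,50],[0,2.5,75],[0,2.5,95],[0,2.5,106]],"rot":[[0,0,0],[0,0,0],[0,0,0],[0,0,0],[0,0,0]]}'
python3 -m inch '{"grip":[0,0,0,0.3,0.5],"delta_pos":[[0,0,0],[0,0,0],[0,0,0],[0,0,0],[0,0,0]],"rot":[[0,0,0],[0,0,0],[0,0,0],[0,0,0],[0,0,0]]}'
python3 -m inch '{"grip":[0.6,0.7,0.8,1,1],"delta_pos":[[0,0,0],[0,0,0],[0,0,0],[0,0,0],[0,0,0]],"rot":[[0,0,0],[0,0,0],[0,0,0],[0,0,0],[0,0,0]]}'
python3 -c 'from h import *
plan(b2w([98,125,101]),YB)'
```

```text
time: 1.77
ee_pos: [643.7, 256.1, 97.6]
tool_rot: [-0.003, 0.049, 0.999, -0.002]
force: [-0.8, -0.3, -0.7]
gripper_width: 42.8
time: 2.18
ee_pos: [644.3, 256.4, 99.0]
tool_rot: [-0.002, 0.049, 0.999, -0.001]
force: [0.5, 0.3, 0.5]
gripper_width: 21.9
time: 2.6
ee_pos: [644.8, 255.6, 99.9]
tool_rot: [-0.001, 0.049, 0.999, -0.002]
force: [-0.2, -7.0, 7.1]
gripper_width: 11.3
 d [ 0.3  1.  -1.1] rot [-0.2  -0.11  0.11] tcp [644.8 255.6  99.9] board [ 98.3 124.   99.9] j [ 0.29  0.74  1.3  -0.    1.1  -1.18] w 11.3 F [-0.2 -7.   7.1] t 2.6
```

```bash
python3 -m inch '{"grip":[1,1,1,1,1],"delta_pos":[[7.7,0,-3.7],[15.9,0,-6.4],[24.3,0,-8],[32.8,0,-8.5],[41.4,0,-7.9]],"rot":[[0,0,0],[0,0,0],[0,0,0],[0,0,0],[0,0,0]]}'
python3 -m inch '{"grip":[1,1,1,1,1],"delta_pos":[[8.4,0,1.8],[16.5,0,4.8],[24.1,0,8.4],[31.3,0,13.1],[37.6,0,18.9]],"rot":[[0,0,0],[0,0,0],[0,0,0],[0,0,0],[0,0,0]]}'
python3 -c 'from h import *
plan(b2w([5,124,68]),YB)
d=np.array(w2b(robot.read_state()["ee_pos"]))-[66,125,45];print(d)'
```

```text
time: 3.02
ee_pos: [605.6, 259.5, 109.2]
tool_rot: [0.001, 0.049, 0.999, -0.001]
force: [8.4, -4.9, -0.5]
gripper_width: 11.0
time: 3.43
ee_pos: [569.7, 263.1, 92.5]
tool_rot: [0.004, 0.049, 0.999, -0.001]
force: [-2.7, -5.8, 19.7]
gripper_width: 11.3
 d [18.   0.1 24.3] rot [-0.08  0.44  0.1 ] tcp [569.7 263.1  92.5] board [ 22.8 124.   92.5] j [ 0.34  0.67  1.5  -0.01  0.97 -1.13] w 11.3 F [-2.7 -5.8 19.7] t 3.4333
[-43.22979088  -1.01808083  47.46650494]
```

```bash
python3 -m inch '{"grip":[1,1,1,1,1],"delta_pos":[[5,0,5],[9,0,10.5],[12.5,0,16.5],[15.5,0,22],[16.5,0,26]],"rot":[[0,0,0],[0,0,0],[0,0,0],[0,0,0],[0,0,0]]}'
python3 -m inch '{"grip":[1,1,1,1,1],"delta_pos":[[0,0,2],[0,0,3],[0,0,4],[0,0,4],[0,0,4]],"rot":[[0,0,0],[0,0,0],[0,0,0],[0,0,0],[0,0,0]]}'
python3 -c 'from h import *
plan(b2w([5,124,68]),YB)
d=np.array(w2b(robot.read_state()["ee_pos"]))-[66,125,45];print(d)
im=snap("side","s1");cv2.imwrite("pics/s1c.png",cv2.resize(im[130:240,255:405,::-1],(750,550),interpolation=cv2.INTER_CUBIC))'
```

```text
time: 3.85
ee_pos: [553.1, 264.7, 67.3]
tool_rot: [0.004, 0.049, 0.999, -0.001]
force: [-10.5, -2.7, 16.9]
gripper_width: 10.9
time: 4.27
ee_pos: [552.2, 264.7, 64.1]
tool_rot: [0.003, 0.049, 0.999, -0.001]
force: [-10.5, -0.5, 12.4]
gripper_width: 11.0
 d [ 0.2  0.1 -3.9] rot [-0.08  0.4   0.11] tcp [552.2 264.7  64.1] board [  5.2 123.9  64.1] j [ 0.35  0.69  1.55 -0.01  0.89 -1.12] w 11.0 F [-10.5  -0.5  12.4] t 4.2667
[-60.82090284  -1.14319929  19.08598051]
```

View pics/s1c.png

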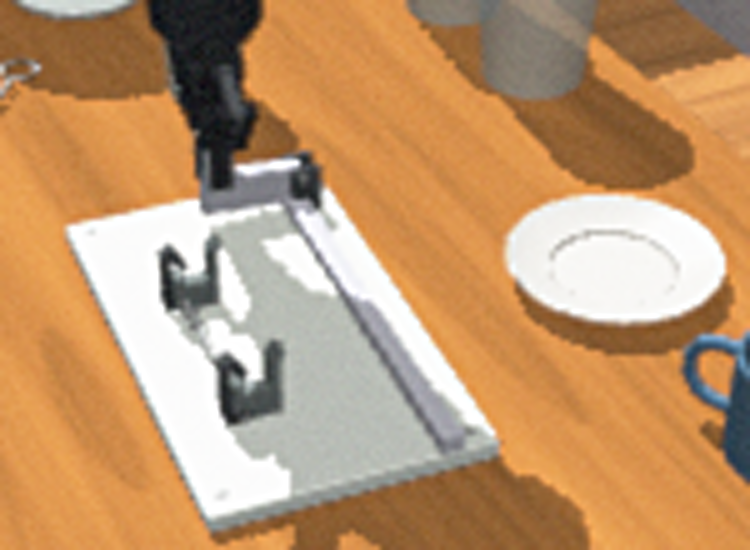

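```bash
python3 -m inch '{"grip":[0.4,0.4,0.4,0.4,0.4],"delta_pos":[[0,0,0],[0,0,0],[0,0,0],[0,0,-15],[0,0,-40]],"rot":[[0,0,0],[0,0,0],[0,0,0],[0,0,0],[0,0,0]]}'
python3 -m inch '{"grip":[0.4,1,1,1,1],"delta_pos":[[-1,0,-20],[-1,0,-20],[-1,0,-20],[-1,0,-20],[-1,0,-20]],"rot":[[0,0,0],[0,0,0],[0,0,0],[0,0,0],[0,0,0]]}'
python3 -m inch '{"grip":[1,1,1,1,1],"delta_pos":[[-2,0,4],[-2,0,8],[-2,0,11],[-2,0,11],[-2,0,11]],"rot":[[0,0,0],[0,0,0],[0,0,0],[0,0,0],[0,0,0]]}'
python3 -m inch '{"grip":[1,1,1,1,1],"delta_pos":[[0,0,1],[0,0,2],[0,0,3],[0,0,4],[0,0,5]],"rot":[[0,0,0],[0,0,0],[0,0,0],[0,0,0],[0,0,0]]}'
python3 -c 'from h import *
plan(b2w([8,124,105]),YB)'
```

```text
time: 4.73
ee_pos: [550.7, 264.3, 102.4]
tool_rot: [0.002, 0.049, 0.999, -0.002]
force: [0.2, 0.3, -0.3]
gripper_width: 25.7
time: 5.15
ee_pos: [551.2, 264.0, 121.5]
tool_rot: [0.001, 0.049, 0.999, -0.002]
force: [-0.1, 0.1, -0.2]
gripper_width: -0.0
time: 5.57
ee_pos: [553.0, 263.7, 110.0]
tool_rot: [0.001, 0.049, 0.999, -0.002]
force: [-0.8, -0.2, 0.0]
gripper_width: -0.3
time: 5.98
ee_pos: [552.9, 263.7, 105.0]
tool_rot: [0.001, 0.049, 0.999, -0.002]
force: [-0.2, -0.7, 1.8]
gripper_width: 0.3
 d [-1.9  1.1  0. ] rot [-0.24  0.08  0.1 ] tcp [552.9 263.7 105. ] board [  6.1 122.9 105. ] j [ 0.35  0.64  1.52 -0.01  0.98 -1.12] w 0.3 F [-0.2 -0.7  1.8] t 5.9833
```

```bash
python3 -m inch '{"grip":[1,1,1,1,1],"delta_pos":[[0,0,1],[0,0,2],[0,0,2.5],[0,0,2.5],[0,0,2.5]],"rot":[[0,0,0],[0,0,0],[0,0,0],[0,0,0],[0,0,0]]}'
python3 -m inch '{"grip":[0.5,0,-0.4,-0.4,-0.4],"delta_pos":[[0,-20,-40],[20,-60,-80],[20,-100,-80],[20,-140,-80],[20,-180,-80]],"rot":[[0,0,0],[0,0,0],[0,0,0],[0,0,0],[0,0,0]]}'
python3 - <<'E'
from h import *
im=snap("top","t2");g=im.max(2).astype(int)
for b in blobs(im,(g<75).astype(np.uint8),(360,130,480,260),80): print(rect("top",b,12))
for p,a in(((563,-185),-16.6),((453.5,-169),2)): plan([*p,120],a+90,str(a))
E
```

```text
time: 6.4
ee_pos: [552.9, 263.8, 103.7]
tool_rot: [0.001, 0.049, 0.999, -0.002]
force: [-6.5, -1.7, 21.6]
gripper_width: -0.1
time: 6.82
ee_pos: [516.3, 97.1, 185.4]
tool_rot: [0.002, 0.048, 0.999, -0.002]
force: [1.3, -0.7, -0.5]
gripper_width: 59.2
[ 562.3 -183.1   78.9   40.8  -17.8]
[ 535.7 -362.2   67.7   36.8   13.6]
[ 523.5 -246.2   35.4   34.2  -48. ]
[ 4.551e+02 -1.669e+02  7.710e+01  4.290e+01 -1.000e-01]
[ 420.  -317.2   76.2   44.7   -1.5]
-16.6 d [ -74.4 -269.3   66.7] rot [-0.32  0.19 10.92] tcp [515.5  90.8 184.9] board [-14.  -52.9 184.9] j [ 0.06  0.43  1.67 -0.01  1.04 -1.4 ] w 59.7 F [ 1.4 -6.   0.4] t 6.8667
2 d [  36.1 -264.2   66.3] rot [-0.35  0.14 -7.68] tcp [515.5  90.8 184.9] board [-14.  -52.9 184.9] j [ 0.06  0.43  1.67 -0.01  1.04 -1.4 ] w 59.7 F [ 1.4 -6.   0.4] t 6.8667
```

```bash
sed -i 's/def plan(p,phi,label="")/def plan(p,phi,label="",fix=False)/; s/for a in(phi,phi+180)/for a in((phi,) if fix else (phi,phi+180))/' h.py
python3 -m inch '{"grip":[-0.6,-0.6,-0.6,-0.6,-0.6],"delta_pos":[[8,-38,0],[15,-76,0],[22,-114,10],[29,-152,20],[34,-190,20]],"rot":[[0,0,-2],[0,0,-4],[0,0,-6],[0,0,-7],[0,0,-7]]}'
python3 -c 'from h import *
plan([455,-168,60],91);plan([455,-168,18],91)'
```

```text
time: 7.28
ee_pos: [461.2, -96.4, 164.7]
tool_rot: [0.0, -0.012, 1.0, -0.003]
force: [0.3, -0.1, -0.4]
gripper_width: 68.5
 d [  8.  -70.8 105.1] rot [-0.32  0.03  0.4 ] tcp [461.2 -96.4 164.7] board [ -49.4 -244.6  164.7] j [-0.33  0.39  1.82 -0.01  0.93 -1.92] w 68.5 F [ 0.3 -0.1 -0.4] t 7.2833
 d [  8.1 -70.6 147.1] rot [-0.32  0.03  0.4 ] tcp [461.2 -96.4 164.7] board [ -49.4 -244.6  164.7] j [-0.33  0.39  1.82 -0.01  0.93 -1.92] w 68.5 F [ 0.3 -0.1 -0.4] t 7.2833
```

```bash
python3 -m inch '{"grip":[-0.6,-0.6,-0.6,-0.6,-0.6],"delta_pos":[[-2,-24,30],[-4,-48,60],[-7,-70.5,90],[-7,-70.5,105],[-7,-70.5,115]],"rot":[[0,0,0],[0,0,0],[0,0,0],[0,0,0],[0,0,0]]}'
python3 -m inch '{"grip":[-0.6,-0.6,-0.6,-0.6,-0.6],"delta_pos":[[0,0,8],[0,0,16],[0,0,24],[0,0,30],[0,0,30]],"rot":[[0,0,0],[0,0,0],[0,0,0],[0,0,0],[0,0,0]]}'
python3 -c 'from h import *
plan([470,-168,18],91)
snap("side","s2")'
```

```text
time: 7.7
ee_pos: [469.5, -168.3, 48.1]
tool_rot: [-0.0, -0.011, 1.0, -0.002]
force: [-0.5, 0.5, 1.1]
gripper_width: 68.2
time: 8.12
ee_pos: [469.3, -167.9, 17.5]
tool_rot: [-0.001, -0.012, 1.0, -0.002]
force: [-1.6, 0.0, -0.0]
gripper_width: 68.2
 d [-0.7 -0.1 -0.5] rot [-0.26 -0.09  0.33] tcp [ 469.3 -167.9   17.5] board [ -34.3 -314.9   17.5] j [-0.46  0.68  1.86 -0.01  0.6  -2.05] w 68.2 F [-1.6  0.  -0. ] t 8.1167
```

View pics/s2.png

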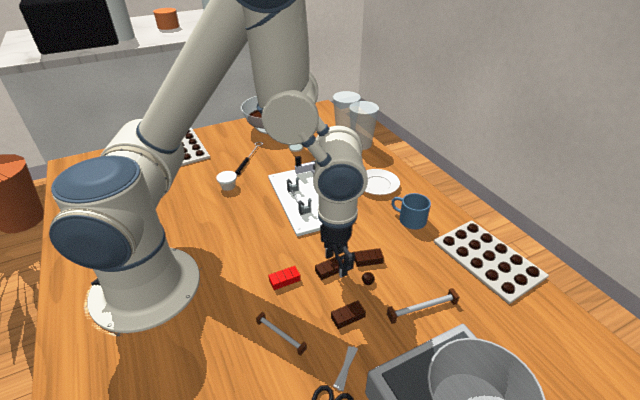

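```bash
python3 -m inch '{"grip":[-0.6,-0.6,-0.6,-0.6,-0.6],"delta_pos":[[0,0,-11.5],[0,0,-11.5],[0,0,-11.5],[0,0,-11.5],[0,0,-11.5]],"rot":[[0,0,0],[0,0,0],[0,0,0],[0,0,0],[0,0,0]]}'
python3 -m inch '{"grip":[-0.3,0,0.1,0.3,0.5],"delta_pos":[[0,0,0],[0,0,0],[0,0,0],[0,0,0],[0,0,0]],"rot":[[0,0,0],[0,0,0],[0,0,0],[0,0,0],[0,0,0]]}'
python3 -m inch '{"grip":[1,1,1,1,1],"delta_pos":[[0,0,0],[0,0,0],[0,0,-10],[0,0,-40],[0,0,-80]],"rot":[[0,0,0],[0,0,0],[0,0,0],[0,0,0],[0,0,0]]}'
python3 -c 'from h import *
plan(b2w([32,61,110]),-5.7,fix=True)
im=snap("side","s3");cv2.imwrite("pics/s3c.png",cv2.resize(im[190:330,270:450,::-1],(720,560),interpolation=cv2.INTER_CUBIC))'
```

```text
time: 8.58
ee_pos: [469.5, -168.0, 29.5]
tool_rot: [-0.001, -0.012, 1.0, -0.002]
force: [-0.3, -0.2, 0.2]
gripper_width: 68.4
time: 9.0
ee_pos: [469.4, -168.0, 29.6]
tool_rot: [-0.001, -0.012, 1.0, -0.002]
force: [-1.4, 0.6, 7.6]
gripper_width: 36.2
time: 9.42
ee_pos: [468.0, -166.9, 109.2]
tool_rot: [-0.003, -0.012, 1.0, -0.001]
force: [0.2, 0.2, -0.7]
gripper_width: 36.2
 d [-113.   363.9   -2.4] rot [-0.38 -0.11 97.02] tcp [ 468.  -166.9  109.2] board [ -35.7 -314.   109.2] j [-0.46  0.52  1.81 -0.01  0.82 -2.05] w 36.2 F [ 0.2  0.2 -0.7] t 9.4167
```

View pics/s3c.png

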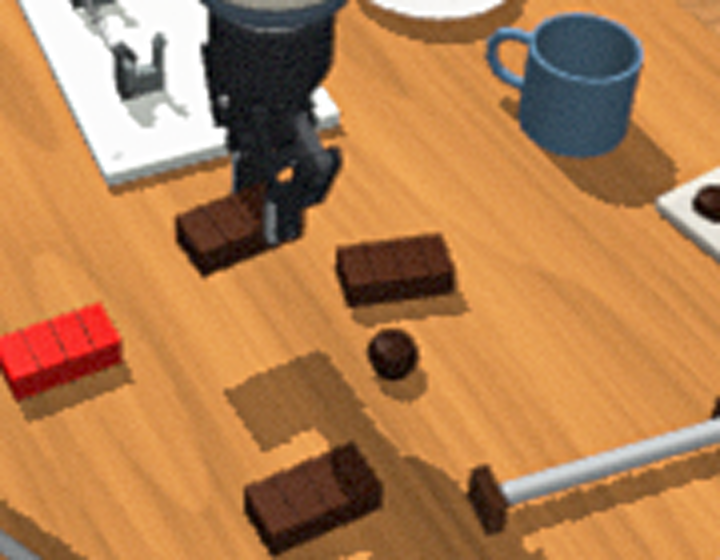

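```bash
python3 -m inch '{"grip":[1,1,1,1,1],"delta_pos":[[-9,30,-10],[-18,60,-20],[-27,90,-20],[-38,121,-20],[-50,155,-20]],"rot":[[0,0,6.5],[0,0,13],[0,0,19.5],[0,0,26],[0,0,33]]}'
python3 -c 'from h import *
plan(b2w([32,61,110]),-5.7,fix=True)'
```

```text
time: 9.88
ee_pos: [516.3, -14.6, 136.9]
tool_rot: [0.003, 0.268, 0.963, -0.003]
force: [1.3, 0.5, -1.0]
gripper_width: 36.0
 d [ 62.7 212.5  25.6] rot [2.000e-02 4.900e-01 6.457e+01] tcp [516.3 -14.6 136.9] board [  -2.7 -157.7  136.9] j [-0.14  0.49  1.74 -0.01  0.91 -1.16] w 36.0 F [ 1.3  0.5 -1. ] t 9.8833
```

```bash
python3 -m inch '{"grip":[1,1,1,1,1],"delta_pos":[[9,30,0],[18,60,0],[27,90,0],[36,120,0],[45,152,0]],"rot":[[0,0,6.5],[0,0,13],[0,0,19.5],[0,0,26],[0,0,33]]}'
python3 -c 'from h import *
plan(b2w([32,61,110]),-5.7,fix=True)'
```

```text
time: 10.3
ee_pos: [556.2, 140.0, 136.6]
tool_rot: [0.004, 0.533, 0.846, -0.002]
force: [0.6, 0.9, -1.3]
gripper_width: 36.4
 d [46.8 40.5 26.3] rot [ 0.15  0.45 31.31] tcp [556.2 140.  136.6] board [ 21.6   0.2 136.6] j [ 0.15  0.55  1.6  -0.01  0.99 -0.3 ] w 36.4 F [ 0.6  0.9 -1.3] t 10.3
```

```bash
python3 -m inch '{"grip":[1,1,1,1,1],"delta_pos":[[10,9,5],[20,18,10],[30,27,15],[38,34,20],[41.7,37.4,26]],"rot":[[0,0,6.5],[0,0,13],[0,0,19.5],[0,0,26],[0.1,0.3,31.3]]}'
python3 -c 'from h import *
plan(b2w([33,55,44]),-5.7,fix=True)
im=snap("side","s4");cv2.imwrite("pics/s4c.png",cv2.resize(im[110:250,255:435,::-1],(720,560),interpolation=cv2.INTER_CUBIC))'
```

```text
time: 10.72
ee_pos: [572.2, 195.1, 110.8]
tool_rot: [0.001, 0.743, 0.669, 0.0]
force: [0.2, 0.6, -0.5]
gripper_width: 36.1
 d [-1.4  0.8 66.8] rot [ 0.13  0.11 -0.28] tcp [572.2 195.1 110.8] board [ 32.   56.5 110.8] j [ 0.23  0.62  1.54 -0.    0.98  0.34] w 36.1 F [ 0.2  0.6 -0.5] t 10.7167
```

View pics/s4c.png

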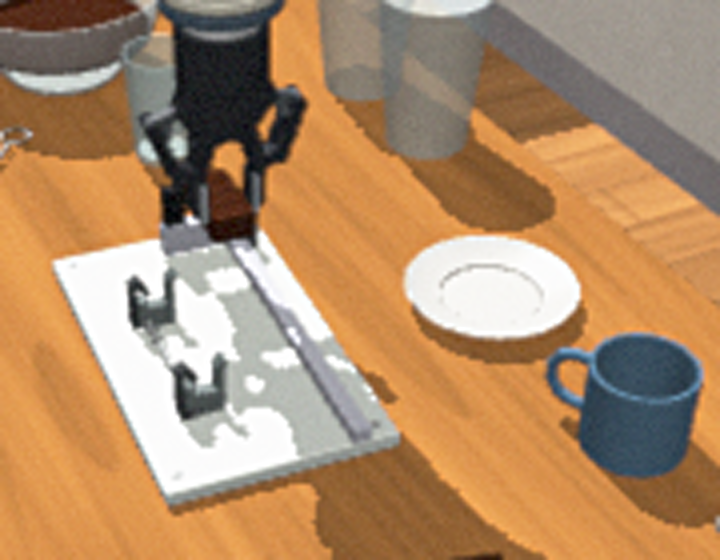

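```bash
python3 -m inch '{"grip":[1,1,1,1,1],"delta_pos":[[-1,0,15],[-1,0,30],[-1,0,45],[-1,0,55],[-1,0,60]],"rot":[[0,0,0],[0,0,0],[0,0,0],[0,0,0],[0,0,0]]}'
python3 -m inch '{"grip":[1,1,1,1,1],"delta_pos":[[0,0,1],[0,0,2],[0,0,3],[0,0,4],[0,0,5]],"rot":[[0,0,0],[0,0,0],[0,0,0],[0,0,0],[0,0,0]]}'
python3 -c 'from h import *
plan(b2w([33,55,44]),-5.7,fix=True)'
```

```text
time: 11.18
ee_pos: [571.2, 193.6, 48.8]
tool_rot: [0.0, 0.745, 0.668, -0.001]
force: [0.2, -0.4, -0.7]
gripper_width: 36.2
time: 11.6
ee_pos: [571.6, 193.6, 44.6]
tool_rot: [0.001, 0.745, 0.668, -0.001]
force: [-6.1, -2.3, 32.6]
gripper_width: 36.0
 d [-0.   1.4  0.6] rot [ 0.02  0.11 -0.53] tcp [571.6 193.6  44.6] board [31.6 55.  44.6] j [ 0.23  0.72  1.58 -0.    0.84  0.34] w 36.0 F [-6.1 -2.3 32.6] t 11.6
```

```bash
python3 -m inch '{"grip":[1,1,1,1,1],"delta_pos":[[0,0,-0.9],[1,0,-0.9],[3,0,-0.9],[5,0,-0.9],[7,0,-0.9]],"rot":[[0,0,-0.2],[0,0,-0.5],[0,0,-0.5],[0,0,-0.5],[0,0,-0.5]]}'
python3 -m inch '{"grip":[1,1,1,1,1],"delta_pos":[[1,0,0],[2,0,0],[3,0,0],[4,0,0],[5,0,0]],"rot":[[0,0,0],[0,0,0],[0,0,0],[0,0,0],[0,0,0]]}'
python3 -c 'from h import *
plan(b2w([35,66,44]),-5.7,fix=True)'
```

```text
time: 12.02
ee_pos: [572.3, 200.7, 45.4]
tool_rot: [0.001, 0.742, 0.671, -0.001]
force: [-3.0, -18.6, -0.1]
gripper_width: 36.4
time: 12.43
ee_pos: [571.5, 201.9, 45.0]
tool_rot: [0.002, 0.741, 0.671, -0.004]
force: [-4.2, -42.5, 7.9]
gripper_width: 36.2
 d [2.8 4.3 0.9] rot [-0.17  0.47 -0.02] tcp [571.5 201.9  45. ] board [30.7 63.2 45. ] j [ 0.24  0.72  1.57 -0.01  0.86  0.35] w 36.2 F [ -4.2 -42.5   7.9] t 12.4333
```

```bash
python3 -m inch '{"grip":[1,1,1,1,1],"delta_pos":[[-2,0,-0.3],[-2,1,-0.3],[-2,2,-0.3],[-2,3,-0.3],[-2,4,-0.3]],"rot":[[0,0,0],[0,0,0],[0,0,0],[0,0,0],[0,0,0]]}'
python3 -m inch '{"grip":[1,1,1,1,1],"delta_pos":[[0,0.5,0],[0,1,0],[0,1.5,0],[0,2,0],[0,2,0]],"rot":[[0,0,0],[0,0,0],[0,0,0],[0,0,0],[0,0,0]]}'
python3 -c 'from h import *
plan(b2w([36,66,44]),-5.7,fix=True)'
```

```text
time: 12.85
ee_pos: [575.2, 200.0, 45.2]
tool_rot: [0.001, 0.741, 0.671, -0.004]
force: [-5.7, 1.2, 2.0]
gripper_width: 36.2
time: 13.27
ee_pos: [575.5, 199.9, 44.8]
tool_rot: [0.0, 0.741, 0.671, -0.006]
force: [-9.8, -0.7, 5.0]
gripper_width: 36.1
 d [4.3 1.2 0.8] rot [-0.39  0.51  0.04] tcp [575.5 199.9  44.8] board [34.8 61.7 44.8] j [ 0.24  0.72  1.56 -0.01  0.87  0.34] w 36.1 F [-9.8 -0.7  5. ] t 13.2667
```

```bash
python3 -m inch '{"grip":[1,1,1,1,1],"delta_pos":[[1,2,-0.3],[2,2,-0.3],[3,2,-0.3],[3.5,2,-0.3],[3.5,2,-0.3]],"rot":[[0,0,0],[0,0,0],[0,0,0],[0,0,0],[0,0,0]]}'
python3 -m inch '{"grip":[0.1,0,-0.1,-0.2,-0.2],"delta_pos":[[0,0,0],[0,0,0],[0,0,0],[0,0,0],[0,0,0]],"rot":[[0,0,0],[0,0,0],[0,0,0],[0,0,0],[0,0,0]]}'
python3 -m inch '{"grip":[-0.2,-0.2,-0.2,-0.2,-0.2],"delta_pos":[[0,0,-5],[0,0,-30],[0,0,-70],[-40,0,-85],[-80,0,-85]],"rot":[[0,0,0],[0,0,0],[0,0,0],[0,0,0],[0,0,0]]}'
python3 -c 'from h import *
plan(b2w([36,66,44]),-5.7,fix=True)
snap("side","s5");im=snap("top","t5")
im=cv2.imread("pics/s5.png");cv2.imwrite("pics/s5c.png",cv2.resize(im[130:240,255:405],(750,550),interpolation=cv2.INTER_CUBIC))'
```

```text
time: 13.68
ee_pos: [575.7, 201.1, 44.7]
tool_rot: [0.0, 0.741, 0.672, -0.009]
force: [-11.0, -23.5, 12.1]
gripper_width: 36.2
time: 14.1
ee_pos: [575.9, 201.5, 44.7]
tool_rot: [0.0, 0.741, 0.672, -0.008]
force: [-0.8, 0.3, 0.3]
gripper_width: 50.9
time: 14.52
ee_pos: [571.4, 124.0, 134.9]
tool_rot: [0.002, 0.739, 0.673, -0.005]
force: [1.2, -1.4, 0.4]
gripper_width: 51.4
 d [81.3 -1.5 90. ] rot [-0.19  0.63  0.33] tcp [571.4 124.  134.9] board [ 38.3 -14.3 134.9] j [ 0.12  0.57  1.57 -0.01  1.01  0.22] w 51.4 F [ 1.2 -1.4  0.4] t 14.5167
```

View pics/s5c.png

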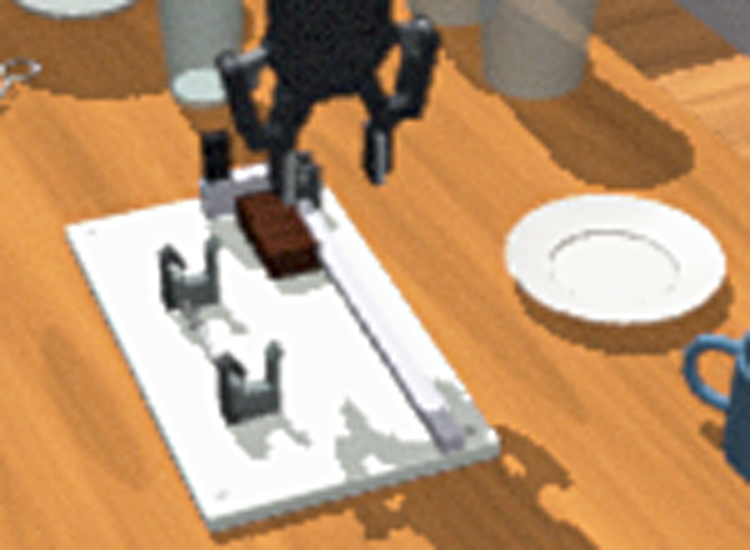

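```bash
python3 -m inch '{"grip":[-0.4,-0.4,-0.4,-0.4,-0.4],"delta_pos":[[-38,0,0],[-76,0,0],[-114,0,0],[-152,0,0],[-190,0,0]],"rot":[[0,0,-6.5],[0,0,-13],[0,0,-19.5],[0,0,-26],[0,0,-33]]}'
python3 - <<'E'
from h import *
im=snap("top","t6");g=im.max(2).astype(int)
for b in blobs(im,(g<75).astype(np.uint8),(360,130,480,260),80): print(rect("top",b,12))
plan([572,-186,100],73,fix=True)
E
```

```text
time: 15.03
ee_pos: [550.7, -66.4, 135.1]
tool_rot: [-0.001, 0.528, 0.849, -0.008]
force: [1.8, -1.1, -0.3]
gripper_width: 60.2
[ 646.  -215.7  141.4   57.8  -29. ]
[ 560.6 -379.6  117.    40.   -14.3]
[ 589.9 -113.7   57.6   28.9  -69.3]
[ 518.2 -242.6   49.4   42.9  -13.1]
[ 494.5 -132.6  113.2   69.4   77.1]
[ 408.4 -311.7  101.    60.1    2.6]
 d [-111.   -32.2   36.6] rot [ -0.99   0.12 -46.  ] tcp [550.6 -72.  135.2] board [  37.1 -211.4  135.2] j [-0.23  0.54  1.64 -0.02  0.97 -0.69] w 59.9 F [ 0.2 -8.4  0. ] t 15.0833
```

```bash
python3 -m inch '{"grip":[-0.5,-0.5,-0.5,-0.5,-0.5],"delta_pos":[[-28,-8,0],[-56,-16,0],[-84,-24,0],[-111,-32,0],[-111,-32,0]],"rot":[[0,0,-7],[0,0,-14],[0,0,-21],[0,0,-28],[0,0,-35]]}'
python3 -m inch '{"grip":[-0.5,-0.5,-0.5,-0.5,-0.5],"delta_pos":[[0,0,0],[0,0,0],[0,0,0],[0,0,0],[0,0,0]],"rot":[[0,0,-6],[-0.5,0,-11],[-1,0,-11],[-1,0,-11],[-1,0,-11]]}'
python3 - <<'E'
from h import *
im=snap("side","s6");g=im.max(2).astype(int)
for b in blobs(im,(g<60).astype(np.uint8),(300,230,480,350),60):
    ys,xs=np.nonzero(b); print(len(xs),xs.mean().round(1),ys.mean().round(1))
plan([572,-186,29.5],73,fix=True)
cv2.imwrite("pics/s6c.png",cv2.resize(im[190:340,270:470,::-1],(740,555),interpolation=cv2.INTER_CUBIC))
E
```

```text
time: 15.5
ee_pos: [573.8, -190.0, 137.1]
tool_rot: [-0.001, 0.245, 0.969, -0.009]
force: [-0.9, 0.3, 0.2]
gripper_width: 64.0
time: 15.92
ee_pos: [573.8, -189.8, 137.2]
tool_rot: [-0.0, 0.153, 0.988, -0.0]
force: [0.6, 0.3, -0.3]
gripper_width: 64.1
139 368.3 261.6
85 368.0 279.2
156 347.7 320.1
 d [  2.8   3.1 107.7] rot [-0.01 -0.02 -0.57] tcp [ 573.8 -189.8  137.2] board [  71.9 -326.2  137.2] j [-0.42  0.59  1.52 -0.    1.04 -1.68] w 64.5 F [-0.1  0.3 -0.1] t 15.9667
```

View pics/s6c.png

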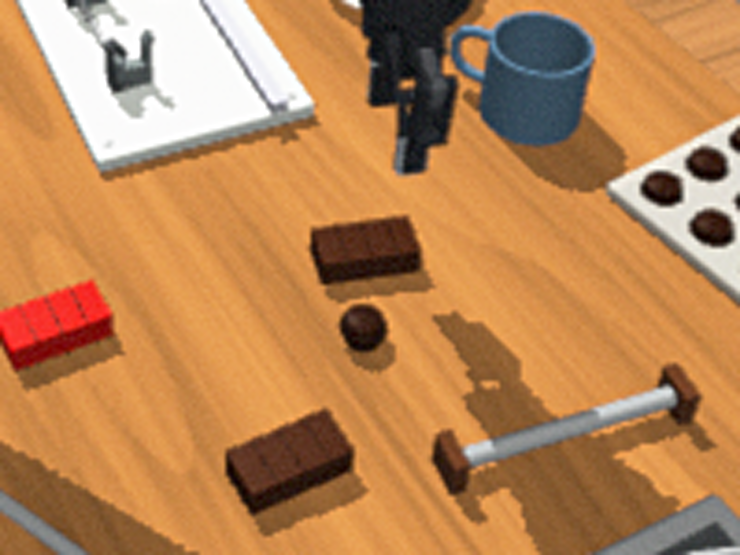

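Bars unmoved (side blobs match start within 0.5 px). Descend and grip bar A.

```bash
python3 -m inch '{"grip":[-0.5,-0.5,-0.5,-0.5,-0.5],"delta_pos":[[1,1,25],[2,2,50],[2.8,3.1,75],[2.8,3.1,95],[2.8,3.1,107.7]],"rot":[[0,0,-0.5],[0,0,-0.5],[0,0,-0.5],[0,0,-0.5],[0,0,-0.5]]}'
python3 -m inch '{"grip":[-0.4,-0.2,0,0.2,0.4],"delta_pos":[[0,0,0],[0,0,0],[0,0,0],[0,0,0],[0,0,0]],"rot":[[0,0,0],[0,0,0],[0,0,0],[0,0,0],[0,0,0]]}'
python3 -m inch '{"grip":[1,1,1,1,1],"delta_pos":[[0,0,0],[0,0,0],[0,0,-15],[0,0,-50],[0,0,-90]],"rot":[[0,0,0],[0,0,0],[0,0,0],[0,0,0],[0,0,0]]}'
python3 - <<'E'
from h import *
plan(b2w([32,-12,110]),-5.7,fix=True)
im=snap("side","s7");g=im.max(2).astype(int)
for b in blobs(im,(g<60).astype(np.uint8),(300,230,480,350),60):
    ys,xs=np.nonzero(b); print(len(xs),xs.mean().round(1),ys.mean().round(1))
E
```

```text
time: 16.38
ee_pos: [571.3, -185.3, 27.5]
tool_rot: [-0.001, 0.149, 0.989, 0.0]
force: [-0.1, -0.2, 0.3]
gripper_width: 64.4
time: 16.8
ee_pos: [572.1, -185.6, 29.0]
tool_rot: [-0.0, 0.149, 0.989, -0.0]
force: [-1.0, 0.9, 7.7]
gripper_width: 36.3
time: 17.22
ee_pos: [570.9, -185.1, 118.7]
tool_rot: [-0.002, 0.149, 0.989, 0.0]
force: [0.8, 0.2, -0.4]
gripper_width: 36.4
 d [ 97.3 296.5   9.1] rot [-0.15 -0.19 78.54] tcp [ 570.9 -185.1  118.7] board [  68.5 -321.9  118.7] j [-0.41  0.61  1.54 -0.    1.   -1.68] w 36.4 F [ 0.8  0.2 -0.4] t 17.2167
184 372.1 236.2
89 368.2 278.9
159 347.6 320.0
```

```bash
python3 -m inch '{"grip":[1,1,1,1,1],"delta_pos":[[11,32,-5],[22,65,-10],[33,98,-15],[42,130,-15],[52,162,-15]],"rot":[[0,0,6.5],[0,0,13],[0,0,19.5],[0,0,26],[0,0,33]]}'
python3 -c 'from h import *
plan(b2w([32,-16,110]),-5.7,fix=True)'
```

```text
time: 17.68
ee_pos: [572.7, -15.8, 142.6]
tool_rot: [0.004, 0.425, 0.905, 0.0]
force: [1.4, -1.6, -0.5]
gripper_width: 36.5
 d [111.9  82.5  32.1] rot [ 0.39  0.32 45.41] tcp [572.7 -15.8 142.6] board [  53.5 -153.2  142.6] j [-0.13  0.54  1.6  -0.    0.99 -0.82] w 36.5 F [ 1.4 -1.6 -0.5] t 17.6833
```

```bash
python3 -m inch '{"grip":[1,1,1,1,1],"delta_pos":[[28,20,0],[56,41,0],[84,62,0],[110,82,0],[112,82.5,10]],"rot":[[0,0,7],[0,0,14],[0,0,21],[0,0,28],[0.2,0.2,35]]}'
python3 -m inch '{"grip":[1,1,1,1,1],"delta_pos":[[0,0,5],[0,0,10],[0,0,15],[0,0,20],[0,0,20]],"rot":[[0,0,5],[0.1,0.1,10.4],[0.1,0.1,10.4],[0.1,0.1,10.4],[0.1,0.1,10.4]]}'
python3 -c 'from h import *
plan(b2w([31.8,-16,44.8]),-5.7,fix=True)'
```

```text
time: 18.1
ee_pos: [565.1, 127.8, 133.8]
tool_rot: [0.003, 0.668, 0.745, 0.002]
force: [-0.2, -0.0, -0.7]
gripper_width: 36.5
time: 18.52
ee_pos: [564.9, 127.5, 113.0]
tool_rot: [0.001, 0.731, 0.682, 0.002]
force: [0.8, 0.2, -0.2]
gripper_width: 36.6
 d [-4.7 -0.2 68.2] rot [ 0.27 -0.08  1.71] tcp [564.9 127.5 113. ] board [ 31.5 -11.4 113. ] j [0.12 0.59 1.61 0.   0.94 0.19] w 36.6 F [ 0.8  0.2 -0.2] t 18.5167
```

```bash
python3 -m inch '{"grip":[1,1,1,1,1],"delta_pos":[[-2,0,15],[-4.7,-0.2,30],[-4.7,-0.2,45],[-4.7,-0.2,57],[-4.7,-0.2,63]],"rot":[[0.2,0,0.8],[0.3,0,1.7],[0.3,0,1.7],[0.3,0,1.7],[0.3,0,1.7]]}'
python3 -m inch '{"grip":[1,1,1,1,1],"delta_pos":[[0,0,1],[0,0,2],[0,0,3],[0,0,3.5],[0,0,3.5]],"rot":[[0,0,0],[0,0,0],[0,0,0],[0,0,0],[0,0,0]]}'
python3 -c 'from h import *
plan(b2w([35,-5,44.8]),-5.7,fix=True)'
```

```text
time: 18.93
ee_pos: [564.3, 122.5, 48.8]
tool_rot: [-0.001, 0.741, 0.672, -0.0]
force: [-0.6, -0.1, -0.7]
gripper_width: 36.3
time: 19.35
ee_pos: [564.5, 122.5, 45.8]
tool_rot: [-0.001, 0.741, 0.672, 0.0]
force: [0.0, -0.4, -1.3]
gripper_width: 36.5
 d [11.4  3.4  1. ] rot [-0.06 -0.07  0.13] tcp [564.5 122.5  45.8] board [ 31.6 -16.4  45.8] j [0.11 0.69 1.65 0.   0.8  0.21] w 36.5 F [ 0.  -0.4 -1.3] t 19.35
```

```bash
python3 -m inch '{"grip":[1,1,1,1,1],"delta_pos":[[0,0,0.7],[1.5,0,0.7],[3,0,0.7],[4.5,0,0.7],[6,0,0.7]],"rot":[[0,0,0],[0,0,0],[0,0,0],[0,0,0],[0,0,0]]}'
python3 -m inch '{"grip":[1,1,1,1,1],"delta_pos":[[1,0,0],[2,0,0],[3,0,0],[4,0,0],[5,0,0]],"rot":[[0,0,0],[0,0,0],[0,0,0],[0,0,0],[0,0,0]]}'
python3 -c 'from h import *
plan(b2w([35,-5,44.8]),-5.7,fix=True)'
```

```text
time: 19.77
ee_pos: [565.2, 128.7, 45.1]
tool_rot: [-0.001, 0.741, 0.672, 0.0]
force: [0.8, -0.2, -0.2]
gripper_width: 36.3
time: 20.18
ee_pos: [565.7, 133.3, 45.2]
tool_rot: [-0.001, 0.741, 0.672, -0.0]
force: [0.0, -14.1, 0.8]
gripper_width: 36.4
 d [0.6 3.3 0.4] rot [-0.05 -0.04  0.14] tcp [565.7 133.3  45.2] board [31.7 -5.6 45.2] j [0.13 0.7  1.64 0.   0.81 0.22] w 36.4 F [  0.  -14.1   0.8] t 20.1833
```

```bash
python3 -m inch '{"grip":[1,1,1,1,1],"delta_pos":[[-1,0,0],[-1,1.5,0],[-1,3,0],[-1,4.5,0],[-1,6,0]],"rot":[[0,0,0],[0,0,0],[0,0,0],[0,0,0],[0,0,0]]}'
python3 -m inch '{"grip":[1,1,1,1,1],"delta_pos":[[0.5,1,0],[1.5,1.5,0],[2,1.5,0],[3,1.5,0],[3.5,1.5,0]],"rot":[[0,0,0],[0,0,0],[0,0,0],[0,0,0],[0,0,0]]}'
python3 -c 'from h import *
plan(b2w([35,-5,44.8]),-5.7,fix=True)'
```

```text
time: 20.6
ee_pos: [569.1, 132.0, 44.6]
tool_rot: [-0.002, 0.741, 0.672, -0.002]
force: [-17.9, 5.1, 4.3]
gripper_width: 36.4
time: 21.02
ee_pos: [569.2, 133.2, 44.2]
tool_rot: [-0.003, 0.741, 0.672, -0.005]
force: [-8.9, -28.5, 4.9]
gripper_width: 36.4
 d [ 0.3 -0.2 -0.6] rot [-0.58  0.18  0.12] tcp [569.2 133.2  44.2] board [35.2 -5.3 44.2] j [ 0.13  0.7   1.62 -0.    0.83  0.23] w 36.4 F [ -8.9 -28.5   4.9] t 21.0167
```

Release; head for bar C (420,-317, yaw ≈ -1.5°).

```bash
python3 -m inch '{"grip":[0.1,0,-0.1,-0.2,-0.2],"delta_pos":[[0,0,0],[0,0,0],[0,0,0],[0,0,0],[0,0,0]],"rot":[[0,0,0],[0,0,0],[0,0,0],[0,0,0],[0,0,0]]}'
python3 -m inch '{"grip":[-0.2,-0.2,-0.2,-0.2,-0.2],"delta_pos":[[0,0,-5],[0,0,-30],[0,0,-70],[-40,0,-90],[-80,-10,-90]],"rot":[[0,0,0],[0,0,0],[0,0,0],[0,0,0],[0,0,0]]}'
python3 -m inch '{"grip":[-0.5,-0.5,-0.5,-0.5,-0.5],"delta_pos":[[-38,-12,0],[-76,-24,0],[-114,-36,0],[-152,-48,0],[-190,-60,0]],"rot":[[0,0,-6.5],[0,0,-13],[0,0,-19.5],[0,0,-26],[0,0,-33]]}'
python3 - <<'E'
from h import *
plan([432,-317,110],88.5,fix=True)
im=snap("side","s8");g=im.max(2).astype(int)
for b in blobs(im,(g<60).astype(np.uint8),(300,230,480,350),60):
    ys,xs=np.nonzero(b); print(len(xs),xs.mean().round(1),ys.mean().round(1))
cv2.imwrite("pics/s8c.png",cv2.resize(im[130:240,255:405,::-1],(750,550),interpolation=cv2.INTER_CUBIC))
E
```

```text
time: 21.43
ee_pos: [569.5, 133.5, 44.3]
tool_rot: [-0.003, 0.741, 0.672, -0.004]
force: [-0.8, 0.4, 0.1]
gripper_width: 51.3
time: 21.85
ee_pos: [557.0, 57.8, 139.0]
tool_rot: [0.0, 0.739, 0.673, -0.001]
force: [1.3, -0.8, 0.5]
gripper_width: 51.1
time: 22.27
ee_pos: [485.5, -112.1, 139.9]
tool_rot: [0.0, 0.533, 0.846, -0.001]
force: [0.8, -0.1, -0.8]
gripper_width: 64.2
 d [-161.5 -136.8   30.3] rot [-1.000e-01  6.000e-02 -6.286e+01] tcp [ 485.5 -112.1  139.9] board [ -23.7 -257.7  139.9] j [-0.35  0.46  1.78 -0.    0.9  -0.79] w 64.2 F [ 0.8 -0.1 -0.8] t 22.2667
115 367.6 278.4
198 350.0 317.7
```

View pics/s8c.png

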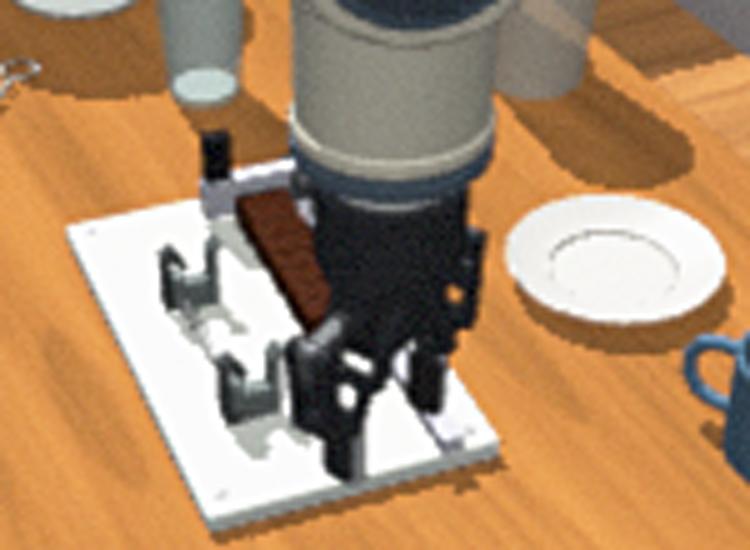

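```bash
python3 -m inch '{"grip":[-0.6,-0.6,-0.6,-0.6,-0.6],"delta_pos":[[-30,-25,0],[-60,-50,0],[-90,-75,0],[-120,-100,0],[-150,-127,0]],"rot":[[0,0,-7],[0,0,-14],[0,0,-21],[0,0,-28],[0,0,-35]]}'
python3 -m inch '{"grip":[-0.6,-0.6,-0.6,-0.6,-0.6],"delta_pos":[[0,0,0],[0,0,0],[0,0,0],[0,0,0],[0,0,0]],"rot":[[0,0,-7],[0,0,-14],[0,0,-21],[0,0,-28],[0,0,-28]]}'
python3 - <<'E'
from h import *
plan([432,-317,110],88.5,fix=True)
im=snap("side","s9");g=im.max(2).astype(int)
for b in blobs(im,(g<60).astype(np.uint8),(300,230,480,350),60):
    ys,xs=np.nonzero(b); print(len(xs),xs.mean().round(1),ys.mean().round(1))
cv2.imwrite("pics/s9c.png",cv2.resize(im[190:340,270:470,::-1],(740,555),interpolation=cv2.INTER_CUBIC))
E
```

```text
time: 22.73
ee_pos: [442.7, -286.4, 141.0]
tool_rot: [0.0, 0.288, 0.958, -0.002]
force: [0.6, -0.5, 0.4]
gripper_width: 68.0
time: 23.15
ee_pos: [442.9, -286.5, 141.3]
tool_rot: [0.0, 0.045, 0.999, -0.002]
force: [-0.3, 0.6, 0.3]
gripper_width: 68.1
 d [  8.1 -31.2  31.4] rot [-0.22  0.01 -3.66] tcp [ 442.9 -286.5  141.3] board [ -48.8 -435.5  141.3] j [-0.69  0.49  1.71 -0.    0.94 -2.16] w 68.1 F [-0.3  0.6  0.3] t 23.15
1071 356.3 251.5
170 349.2 319.2
```

View pics/s9c.png

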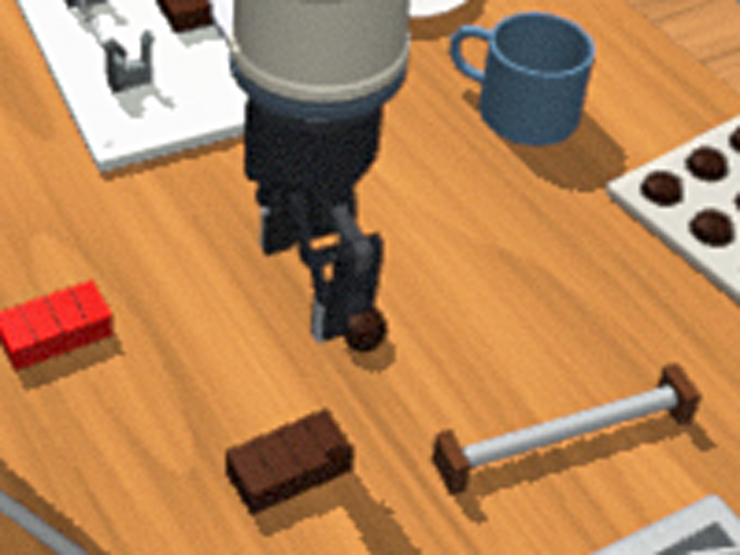

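```bash
python3 -m inch '{"grip":[-0.6,-0.6,-0.6,-0.6,-0.6],"delta_pos":[[4,-15,15],[8,-31,35],[8,-31,60],[8,-31,85],[8,-31,95]],"rot":[[0,0,-2],[0,0,-3.6],[0,0,-3.6],[0,0,-3.6],[0,0,-3.6]]}'
python3 -m inch '{"grip":[-0.6,-0.6,-0.6,-0.6,-0.6],"delta_pos":[[0,0,4],[0,0,8],[0,0,13],[0,0,17],[0,0,17]],"rot":[[0,0,0],[0,0,0],[0,0,0],[0,0,0],[0,0,0]]}'
python3 -m inch '{"grip":[-0.4,-0.2,0,0.2,0.4],"delta_pos":[[0,0,0],[0,0,0],[0,0,0],[0,0,0],[0,0,0]],"rot":[[0,0,0],[0,0,0],[0,0,0],[0,0,0],[0,0,0]]}'
python3 -m inch '{"grip":[1,1,1,1,1],"delta_pos":[[0,0,0],[0,0,0],[0,0,-15],[0,0,-50],[0,0,-90]],"rot":[[0,0,0],[0,0,0],[0,0,0],[0,0,0],[0,0,0]]}'
python3 - <<'E'
from h import *
plan(b2w([31.5,-92,120]),-5.7,fix=True)
E
```

```text
time: 23.62
ee_pos: [431.0, -316.2, 44.1]
tool_rot: [-0.001, 0.02, 1.0, -0.001]
force: [-0.2, -0.2, -1.4]
gripper_width: 68.3
time: 24.03
ee_pos: [431.2, -316.3, 27.2]
tool_rot: [-0.001, 0.02, 1.0, -0.001]
force: [0.1, 0.1, -0.4]
gripper_width: 68.1
time: 24.45
ee_pos: [431.4, -316.5, 27.9]
tool_rot: [-0.0, 0.02, 1.0, -0.002]
force: [-1.2, 0.4, 13.2]
gripper_width: 36.8
time: 24.87
ee_pos: [430.5, -315.3, 117.5]
tool_rot: [-0.002, 0.02, 1.0, -0.0]
force: [1.1, -1.4, -1.1]
gripper_width: 36.5
 d [-111.5  367.5   -3.1] rot [-0.2  -0.15 93.36] tcp [ 430.5 -315.3  117.5] board [ -58.3 -465.4  117.5] j [-0.74  0.54  1.71 -0.    0.89 -2.27] w 36.5 F [ 1.1 -1.4 -1.1] t 24.8667
```

```bash
python3 -m inch '{"grip":[1,1,1,1,1],"delta_pos":[[-11,35,-5],[-22,70,-10],[-33,105,-15],[-42,140,-20],[-53,175,-20]],"rot":[[0,0,6.5],[0,0,13],[0,0,19.5],[0,0,26],[0,0,33]]}'
python3 -c 'from h import *
plan(b2w([31.5,-92,120]),-5.7,fix=True)'
```

```text
time: 25.28
ee_pos: [489.2, -146.8, 137.9]
tool_rot: [-0.001, 0.292, 0.956, -0.001]
force: [1.4, -0.1, -1.7]
gripper_width: 36.2
 d [ 52.4 198.9  17.6] rot [-1.90e-01 -5.00e-02  6.17e+01] tcp [ 489.2 -146.8  137.9] board [ -16.6 -291.9  137.9] j [-0.41  0.48  1.75 -0.    0.91 -1.38] w 36.2 F [ 1.4 -0.1 -1.7] t 25.2833
```

```bash
python3 -m inch '{"grip":[1,1,1,1,1],"delta_pos":[[11,38,0],[21,77,0],[32,116,0],[42,155,0],[52,192,0]],"rot":[[0,0,6.8],[0,0,13.6],[0,0,20.4],[0,0,27.2],[0,0,34]]}'
python3 -m inch '{"grip":[1,1,1,1,1],"delta_pos":[[0,0,3],[0,0,6],[0,0,9],[0,0,12],[0,0,15]],"rot":[[0,0,7],[0,0,14],[0,0,21],[0,0,27],[0,0,27]]}'
python3 -c 'from h import *
plan(b2w([31.5,-92,44]),-5.7,fix=True)'
```

```text
time: 25.7
ee_pos: [546.9, 22.8, 137.7]
tool_rot: [-0.001, 0.536, 0.844, -0.001]
force: [1.1, -1.3, -1.6]
gripper_width: 36.5
time: 26.12
ee_pos: [546.7, 23.0, 122.4]
tool_rot: [-0.001, 0.72, 0.694, -0.001]
force: [1.0, 0.5, -0.9]
gripper_width: 36.2
 d [24.8  9.5 78.4] rot [-0.2   0.05  3.56] tcp [546.7  23.  122.4] board [  23.8 -117.2  122.4] j [-0.07  0.55  1.67 -0.    0.93 -0.03] w 36.2 F [ 1.   0.5 -0.9] t 26.1167
```

```bash
python3 -m inch '{"grip":[1,1,1,1,1],"delta_pos":[[12,4,0],[24.8,9.5,20],[24.8,9.5,45],[24.8,9.5,65],[24.8,9.5,73]],"rot":[[0,0,2],[0,0,3.5],[0,0,3.5],[0,0,3.5],[0,0,3.5]]}'
python3 -m inch '{"grip":[1,1,1,1,1],"delta_pos":[[0,0,1],[0,0,2],[0,0,3],[0,0,3.5],[0,0,3.5]],"rot":[[0,0,0],[0,0,0],[0,0,0],[0,0,0],[0,0,0]]}'
python3 -c 'from h import *
plan(b2w([31.5,-92,44]),-5.7,fix=True)'
```

```text
time: 26.53
ee_pos: [555.6, 47.5, 47.0]
tool_rot: [-0.002, 0.74, 0.673, -0.003]
force: [-0.0, -0.2, -1.4]
gripper_width: 36.4
time: 26.95
ee_pos: [556.1, 47.4, 44.3]
tool_rot: [-0.002, 0.74, 0.673, -0.002]
force: [0.3, 0.2, -0.5]
gripper_width: 36.5
 d [0.  0.8 0.3] rot [-0.3   0.06  0.3 ] tcp [556.1  47.4  44.3] board [ 30.7 -92.   44.3] j [-0.02  0.68  1.7  -0.    0.77  0.07] w 36.5 F [ 0.3  0.2 -0.5] t 26.95
```

```bash
python3 -m inch '{"grip":[1,1,1,1,1],"delta_pos":[[0,0,0.8],[1.5,0,0.8],[3,0,0.8],[4.5,0,0.8],[6,0,0.8]],"rot":[[0,0,0.3],[0,0,0.3],[0,0,0.3],[0,0,0.3],[0,0,0.3]]}'
python3 -m inch '{"grip":[1,1,1,1,1],"delta_pos":[[1,0,0.3],[2,0,0.3],[3,0,0.3],[3.5,0,0.3],[4,0,0.3]],"rot":[[0,0,0],[0,0,0],[0,0,0],[0,0,0],[0,0,0]]}'
python3 -c 'from h import *
plan(b2w([35,-83,44]),-5.7,fix=True)'
```

```text
time: 27.37
ee_pos: [556.6, 53.6, 43.6]
tool_rot: [-0.002, 0.741, 0.671, -0.002]
force: [0.4, 1.1, 0.3]
gripper_width: 36.7
time: 27.78
ee_pos: [556.9, 56.6, 43.3]
tool_rot: [-0.001, 0.741, 0.671, -0.003]
force: [-2.1, -17.1, 2.1]
gripper_width: 36.5
 d [-0.3  4.4 -0.8] rot [-0.31  0.14  0.02] tcp [556.9  56.6  43.3] board [ 30.6 -82.7  43.3] j [-0.    0.68  1.69 -0.    0.77  0.1 ] w 36.5 F [ -2.1 -17.1   2.1] t 27.7833
```

```bash
python3 -m inch '{"grip":[1,1,1,1,1],"delta_pos":[[-1.2,0,0],[-1.2,2,0],[-1.2,4,0],[-1.2,5.5,0],[-1.2,6.5,0]],"rot":[[0,0,0],[0,0,0],[0,0,0],[0,0,0],[0,0,0]]}'
python3 -m inch '{"grip":[1,1,1,1,1],"delta_pos":[[0.5,1,0],[1.5,1.5,0],[2.5,1.5,0],[3.5,1.5,0],[4,1.5,0]],"rot":[[0,0,0],[0,0,0],[0,0,0],[0,0,0],[0,0,0]]}'
python3 -c 'from h import *
plan(b2w([35,-83,44]),-5.7,fix=True)'
```

```text
time: 28.2
ee_pos: [561.0, 55.1, 43.2]
tool_rot: [-0.003, 0.741, 0.671, -0.004]
force: [-19.3, 1.6, 21.1]
gripper_width: 36.5
time: 28.62
ee_pos: [561.4, 57.0, 43.3]
tool_rot: [-0.003, 0.741, 0.671, -0.007]
force: [-13.1, -30.2, 14.6]
gripper_width: 36.2
 d [-1.1 -0.1 -0.7] rot [-0.75  0.33  0.06] tcp [561.4  57.   43.3] board [ 35.  -81.9  43.3] j [-0.    0.69  1.67 -0.01  0.79  0.1 ] w 36.2 F [-13.1 -30.2  14.6] t 28.6167
```

```bash
python3 -m inch '{"grip":[0.1,0,-0.1,-0.2,-0.2],"delta_pos":[[0,0,0],[0,0,0],[0,0,0],[0,0,0],[0,0,0]],"rot":[[0,0,0],[0,0,0],[0,0,0],[0,0,0],[0,0,0]]}'
python3 -m inch '{"grip":[-0.2,-0.2,-0.2,-0.2,-0.2],"delta_pos":[[0,0,-5],[0,0,-30],[0,0,-65],[-30,0,-90],[-65,0,-90]],"rot":[[0,0,0],[0,0,0],[0,0,0],[0,0,0],[0,0,0]]}'
python3 -m inch '{"grip":[0,0,0,0,0],"delta_pos":[[-38,0,0],[-76,0,0],[-114,0,0],[-152,0,0],[-190,0,0]],"rot":[[0,0,-6.5],[0,0,-13],[0,0,-19.5],[0,0,-26],[0,0,-33]]}'
python3 - <<'E'
from h import *
plan([595,-380,100],81.7,fix=True)
E
```

```text
time: 29.03
ee_pos: [561.7, 57.3, 43.3]
tool_rot: [-0.003, 0.741, 0.672, -0.006]
force: [-0.6, 0.7, -0.4]
gripper_width: 51.6
time: 29.45
ee_pos: [559.1, -6.3, 138.6]
tool_rot: [-0.0, 0.74, 0.673, -0.004]
force: [1.3, -0.6, -0.2]
gripper_width: 51.3
time: 29.87
ee_pos: [541.4, -192.1, 140.2]
tool_rot: [-0.001, 0.526, 0.851, -0.003]
force: [1.6, 0.4, -0.1]
gripper_width: 42.9
 d [-191.9  -35.9   40.8] rot [ -0.42  -0.08 -55.11] tcp [ 541.4 -192.1  140.2] board [  39.8 -331.8  140.2] j [-0.44  0.55  1.59 -0.01  1.   -0.9 ] w 42.9 F [ 1.6  0.4 -0.1] t 29.8667
```

```bash
python3 -m inch '{"grip":[0,0,0,0,0],"delta_pos":[[-38,-7,0],[-76,-14,0],[-114,-21,0],[-152,-28,0],[-190,-35,0]],"rot":[[0,0,-7],[0,0,-14],[0,0,-21],[0,0,-28],[0,0,-35]]}'
python3 -m inch '{"grip":[0,0,0,0,0],"delta_pos":[[0,0,0],[0,0,5],[0,0,10],[0,0,20],[0,0,40]],"rot":[[0,0,-7],[0,0,-14],[-0.4,0,-20],[-0.4,0,-20],[-0.4,0,-20]]}'
python3 - <<'E'
from h import *
plan([595,-380,21.5],81.7,fix=True)
im=snap("side","s10");im2=snap("top","t10")
a=cv2.resize(im[235:345,380:490,::-1],(400,400),interpolation=cv2.INTER_CUBIC);b=cv2.resize(im2[150:240,220:350,::-1],(578,400),interpolation=cv2.INTER_CUBIC)[:,:395]
cv2.imwrite("pics/s10c.png",np.hstack([a,b]))
b=cv2.resize(im2[150:230,222:352,::-1],(780,480),interpolation=cv2.INTER_CUBIC);cv2.imwrite("pics/t10c.png",b)
E
```

```text
time: 30.28
ee_pos: [595.3, -379.5, 141.3]
tool_rot: [-0.002, 0.243, 0.97, -0.003]
force: [0.6, -0.0, 0.3]
gripper_width: 42.9
time: 30.7
ee_pos: [596.2, -380.4, 102.7]
tool_rot: [0.0, 0.072, 0.997, -0.0]
force: [-0.7, -0.3, 0.2]
gripper_width: 43.1
 d [ 1.2  0.3 81.2] rot [-0.03  0.01  0.05] tcp [ 596.2 -380.4  102.7] board [ 113.  -513.7  102.7] j [-0.65  0.75  1.26 -0.    1.13 -2.08] w 43.1 F [-0.7 -0.3  0.2] t 30.7
```

View pics/s10c.png

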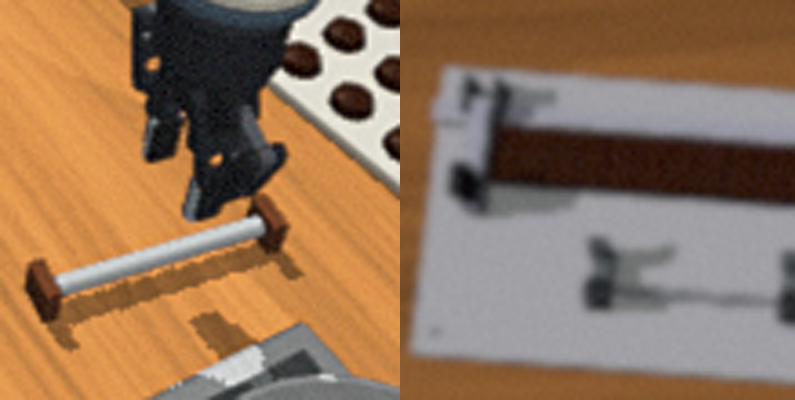

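```bash
python3 -m inch '{"grip":[0,0,0,0,0],"delta_pos":[[0.5,0,20],[1,0,40],[1.2,0.3,55],[1.2,0.3,65],[1.2,0.3,70]],"rot":[[0,0,0],[0,0,0],[0,0,0],[0,0,0],[0,0,0]]}'
python3 -m inch '{"grip":[0,0,0,0.2,0.4],"delta_pos":[[0,0,4],[0,0,8],[0,0,11],[0,0,11],[0,0,11]],"rot":[[0,0,0],[0,0,0],[0,0,0],[0,0,0],[0,0,0]]}'
python3 -m inch '{"grip":[0.5,0.6,0.7,0.8,1],"delta_pos":[[0,0,0],[0,0,0],[0,0,0],[0,0,0],[0,0,0]],"rot":[[0,0,0],[0,0,0],[0,0,0],[0,0,0],[0,0,0]]}'
python3 - <<'E'
from h import *
plan([595,-380,22],81.7,fix=True)
E
```

```text
time: 31.22
ee_pos: [591.9, -377.3, 27.5]
tool_rot: [-0.004, 0.073, 0.997, 0.002]
force: [0.5, -0.1, -0.0]
gripper_width: 42.7
time: 31.63
ee_pos: [592.1, -377.5, 17.0]
tool_rot: [-0.004, 0.073, 0.997, 0.002]
force: [0.6, -0.4, 0.9]
gripper_width: 26.1
time: 32.05
ee_pos: [592.3, -377.8, 17.7]
tool_rot: [-0.003, 0.073, 0.997, 0.002]
force: [-1.1, -0.6, 6.9]
gripper_width: 12.1
 d [-3.  -1.8 -4.3] rot [ 0.18 -0.4  -0.06] tcp [ 592.3 -377.8   17.7] board [ 108.9 -511.5   17.7] j [-0.65  0.85  1.31 -0.    0.98 -2.08] w 12.1 F [-1.1 -0.6  6.9] t 32.05
```

```bash
python3 -m inch '{"grip":[0.4,0.4,0.4,0.5,0.6],"delta_pos":[[0,0,0],[0,0,-6.5],[0,0,-6.5],[0,0,-6.5],[0,0,-6.5]],"rot":[[0,-0.4,0],[0,-0.4,0],[0,-0.4,0],[0,-0.4,0],[0,-0.4,0]]}'
python3 -m inch '{"grip":[0.7,0.8,1,1,1],"delta_pos":[[0,0,0],[0,0,0],[0,0,0],[0,0,0],[0,0,0]],"rot":[[0,0,0],[0,0,0],[0,0,0],[0,0,0],[0,0,0]]}'
python3 -c 'from h import *
plan([595,-380,22],81.7,fix=True)'
python3 -m inch '{"grip":[1,1,1,1,1],"delta_pos":[[0,0,-10],[0,0,-35],[0,0,-70],[0,0,-100],[0,0,-130]],"rot":[[0,0,0],[0,0,0],[0,0,0],[0,0,0],[0,0,0]]}'
python3 - <<'E'
from h import *
plan(b2w([-36,-20,150]),-5.7,fix=True)
snap("side","s11");im=snap("top","t11")
E
```

```text
time: 32.47
ee_pos: [592.4, -377.8, 24.3]
tool_rot: [0.0, 0.073, 0.997, 0.001]
force: [-0.1, -0.9, 0.0]
gripper_width: 17.1
time: 32.88
ee_pos: [592.4, -377.8, 24.5]
tool_rot: [0.0, 0.073, 0.997, 0.001]
force: [-1.6, 1.5, 5.2]
gripper_width: 11.2
 d [-2.9 -1.8  2.4] rot [ 0.17  0.01 -0.07] tcp [ 592.4 -377.8   24.5] board [ 109.  -511.5   24.5] j [-0.65  0.84  1.31  0.    0.99 -2.08] w 11.2 F [-1.6  1.5  5.2] t 32.8833
time: 33.3
ee_pos: [592.1, -378.1, 156.4]
tool_rot: [0.0, 0.073, 0.997, 0.001]
force: [0.1, -1.3, -1.6]
gripper_width: 11.4
 d [167.5 484.5   7.8] rot [ 0.14 -0.12 87.34] tcp [ 592.1 -378.1  156.4] board [ 108.8 -511.8  156.4] j [-0.65  0.69  1.23  0.    1.22 -2.08] w 11.4 F [ 0.1 -1.3 -1.6] t 33.3
```

```bash
python3 -m inch '{"grip":[1,1,1,1,1],"delta_pos":[[11,33,0],[22,66,0],[34,99,0],[46,133,0],[58,167,0]],"rot":[[0,0,6],[0,0,12],[0,0,18],[0,0,24],[0,0,30]]}'
python3 -c 'from h import *
plan(b2w([-36,-18,150]),-5.7,fix=True)'
```

```text
time: 33.82
ee_pos: [560.3, -204.5, 159.5]
tool_rot: [0.003, 0.331, 0.944, 0.0]
force: [0.9, 0.2, -1.0]
gripper_width: 11.4
 d [256.9 219.8   8.5] rot [ 0.32  0.25 57.02] tcp [ 560.3 -204.5  159.5] board [  59.8 -342.2  159.5] j [-0.45  0.55  1.52  0.    1.06 -1.35] w 11.4 F [ 0.9  0.2 -1. ] t 33.8167
```

```bash
python3 -m inch '{"grip":[1,1,1,1,1],"delta_pos":[[28,24,0],[56,48,0],[84,72,0],[112,96,0],[140,120,0]],"rot":[[0,0,6],[0,0,12],[0,0,18],[0,0,24],[0,0,30]]}'
python3 -c 'from h import *
plan(b2w([-36,-18,150]),-5.7,fix=True)'
```

```text
time: 34.23
ee_pos: [525.0, -21.6, 158.8]
tool_rot: [0.003, 0.566, 0.824, 0.001]
force: [0.7, 0.3, -1.9]
gripper_width: 11.6
 d [149.4  27.4   8.4] rot [ 0.34  0.14 26.71] tcp [525.  -21.6 158.8] board [   6.6 -163.8  158.8] j [-0.15  0.47  1.7  -0.    0.97 -0.52] w 11.6 F [ 0.7  0.3 -1.9] t 34.2333
```

```bash
python3 -m inch '{"grip":[1,1,1,1,1],"delta_pos":[[30,5,0],[60,11,0],[90,16,0],[120,22,0],[149,27,0]],"rot":[[0,0,6],[0,0,12],[0,0,18],[0,0,24],[0.3,0.1,26.7]]}'
python3 -m inch '{"grip":[1,1,1,1,1],"delta_pos":[[0,0,10],[0,0,20],[0,0,30],[0,0,40],[0,0,40]],"rot":[[0,0,0],[0,0,0],[0,0,0],[0,0,0],[0,0,0]]}'
python3 - <<'E'
from h import *
plan(b2w([-37.8,-18,90]),-5.7,fix=True)
im=snap("side","s12")
cv2.imwrite("pics/s12c.png",cv2.resize(im[130:240,255:405,::-1],(750,550),interpolation=cv2.INTER_CUBIC))
E
```

```text
time: 34.65
ee_pos: [495.9, 128.7, 158.2]
tool_rot: [0.0, 0.743, 0.669, -0.0]
force: [0.5, 0.6, -2.2]
gripper_width: 11.6
time: 35.07
ee_pos: [495.0, 127.6, 116.1]
tool_rot: [-0.001, 0.744, 0.668, -0.001]
force: [-0.2, -1.4, -2.0]
gripper_width: 11.2
 d [ 0.3  0.3 26.1] rot [-0.16  0.09 -0.4 ] tcp [495.  127.6 116.1] board [-38.  -18.2 116.1] j [ 0.14  0.52  1.77 -0.    0.86  0.24] w 11.2 F [-0.2 -1.4 -2. ] t 35.0667
```

View pics/s12c.png

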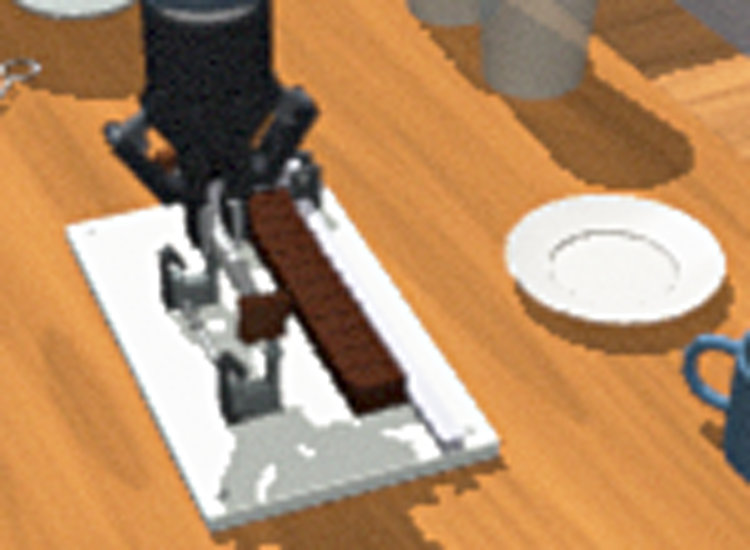

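```bash
python3 - <<'E'
from h import *
p=proj("side",np.array([b2w([-37.8,-18-2.5-90,106.6]),b2w([-37.8,-18-2.5+90,106.6])]));print((p-[255,130])*5)
E
python3 -m inch '{"grip":[1,1,1,1,1],"delta_pos":[[0.3,0.3,7],[0.3,0.3,14],[0.3,0.3,21],[0.3,0.3,26],[0.3,0.3,28]],"rot":[[0,0,-0.4],[0,0,-0.4],[0,0,-0.4],[0,0,-0.4],[0,0,-0.4]]}'
python3 -m inch '{"grip":[1,1,1,1,1],"delta_pos":[[0,0,2],[0,0,4],[0,0,6],[0,0,8],[0,0,10]],"rot":[[0,0,0],[0,0,0],[0,0,0],[0,0,0],[0,0,0]]}'
python3 - <<'E'
from h import *
plan(b2w([-37.8,-18,52.5]),-5.7,fix=True)
E
```

```text
[[263.70131071 320.25266962]
 [170.82980488 161.9046291 ]]
time: 35.53
ee_pos: [495.3, 127.8, 88.0]
tool_rot: [-0.001, 0.741, 0.671, -0.002]
force: [-0.4, 0.6, -1.7]
gripper_width: 11.3
time: 35.95
ee_pos: [495.3, 127.8, 78.0]
tool_rot: [-0.001, 0.741, 0.671, -0.002]
force: [0.1, -0.4, -1.4]
gripper_width: 11.5
 d [ 0.   0.  25.5] rot [-0.17  0.09 -0.01] tcp [495.3 127.8  78. ] board [-37.8 -18.   78. ] j [ 0.14  0.58  1.79 -0.    0.77  0.24] w 11.5 F [ 0.1 -0.4 -1.4] t 35.95
```

```bash
python3 -m inch '{"grip":[1,1,1,1,1],"delta_pos":[[0,0,2],[0,0,4],[0,0,6],[0,0,8],[0,0,10]],"rot":[[0,0,0],[0,0,0],[0,0,0],[0,0,0],[0,0,0]]}'
python3 -m inch '{"grip":[1,1,1,1,1],"delta_pos":[[0,0,1.5],[0,0,3],[0,0,4.5],[0,0,6],[0,0,7]],"rot":[[0,0,0],[0,0,0],[0,0,0],[0,0,0],[0,0,0]]}'
python3 - <<'E'
from h import *
plan(b2w([-37.8,-18,52.5]),-5.7,fix=True)
E
```

```text
time: 36.37
ee_pos: [495.3, 127.8, 67.8]
tool_rot: [-0.001, 0.741, 0.671, -0.002]
force: [0.0, -0.2, -1.9]
gripper_width: 11.5
time: 36.78
ee_pos: [495.8, 127.9, 60.8]
tool_rot: [-0.0, 0.741, 0.671, -0.001]
force: [3.2, 0.9, -0.2]
gripper_width: 11.5
 d [-0.1 -0.4  8.3] rot [-0.11  0.07 -0.01] tcp [495.8 127.9  60.8] board [-37.3 -17.9  60.8] j [ 0.14  0.61  1.81 -0.    0.73  0.24] w 11.5 F [ 3.2  0.9 -0.2] t 36.7833
```

```bash
python3 -m inch '{"grip":[1,1,1,1,1],"delta_pos":[[0,0,1.5],[0,0,3],[0,0,4.5],[0,0,6],[0,0,7.5]],"rot":[[0,0,0],[0,0,0],[0,0,0],[0,0,0],[0,0,0]]}'
python3 -m inch '{"grip":[1,1,1,1,1],"delta_pos":[[0,0,1],[0,0,2],[0,0,3],[0,0,4],[0,0,4]],"rot":[[0,0,0],[0,0,0],[0,0,0],[0,0,0],[0,0,0]]}'
python3 - <<'E'
from h import *
plan(b2w([-37.8,-18,52.5]),-5.7,fix=True)
E
```

```text
time: 37.2
ee_pos: [495.1, 127.8, 52.9]
tool_rot: [-0.001, 0.741, 0.671, -0.002]
force: [0.5, -0.7, -1.3]
gripper_width: 11.6
time: 37.62
ee_pos: [495.2, 127.8, 51.5]
tool_rot: [-0.0, 0.741, 0.671, -0.001]
force: [-14.4, -2.7, 67.8]
gripper_width: 11.5
 d [ 0.   0.1 -1. ] rot [-0.07  0.07 -0.  ] tcp [495.2 127.8  51.5] board [-37.9 -18.   51.5] j [ 0.14  0.63  1.81 -0.    0.7   0.24] w 11.5 F [-14.4  -2.7  67.8] t 37.6167
```

```bash
python3 -m inch '{"grip":[1,1,0.6,0.4,0.3],"delta_pos":[[0,0,-1],[0,0,-1],[0,0,-1],[0,0,-1],[0,0,-1]],"rot":[[0,0,0],[0,0,0],[0,0,0],[0,0,0],[0,0,0]]}'
python3 -m inch '{"grip":[0.3,0.3,0.3,0.3,0.3],"delta_pos":[[0,0,0],[0,0,-10],[0,0,-35],[0,0,-70],[0,0,-105]],"rot":[[0,0,0],[0,0,0],[0,0,0],[0,0,0],[0,0,0]]}'
python3 -m inch '{"grip":[0.3,0.3,0.3,0.3,0.3],"delta_pos":[[-38,0,0],[-76,0,0],[-114,0,0],[-150,0,0],[-170,0,0]],"rot":[[0,0,0],[0,0,0],[0,0,0],[0,0,0],[0,0,0]]}'
python3 - <<'E'
from h import *
plan(b2w([8,125,170]),84.3,fix=True)
im=snap("side","s13");im2=snap("top","t13")
a=cv2.resize(im[130:240,255:375,::-1],(436,400),interpolation=cv2.INTER_CUBIC);b=cv2.resize(im2[150:245,222:342,::-1],(364,288),interpolation=cv2.INTER_CUBIC)
c=np.zeros((400,800,3),np.uint8);c[:,:436]=a;c[:288,436:]=b
cv2.imwrite("pics/s13c.png",c)
E
```

```text
time: 38.03
ee_pos: [495.0, 127.8, 52.2]
tool_rot: [-0.0, 0.741, 0.671, -0.001]
force: [-0.0, -0.8, 0.0]
gripper_width: 29.8
time: 38.45
ee_pos: [494.4, 127.8, 158.5]
tool_rot: [-0.001, 0.741, 0.671, -0.002]
force: [1.1, 0.8, -0.7]
gripper_width: 30.0
time: 38.87
ee_pos: [477.0, -44.2, 159.6]
tool_rot: [-0.0, 0.742, 0.671, -0.002]
force: [0.4, 0.9, 0.0]
gripper_width: 29.8
 d [316.1  46.5 -11.3] rot [-2.600e-01 -5.000e-02 -9.007e+01] tcp [477.  -44.2 159.6] board [ -38.9 -191.   159.6] j [-0.22  0.41  1.8  -0.    0.93 -0.11] w 29.8 F [0.4 0.9 0. ] t 38.8667
```

View pics/s13c.png

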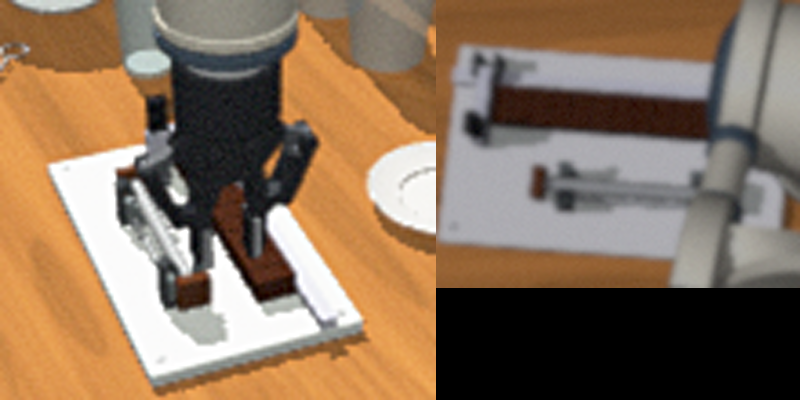

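```bash
python3 -m inch '{"grip":[0.3,0.3,0.3,0.3,0.3],"delta_pos":[[30,9,0],[60,18,0],[90,27,0],[120,36,0],[158,47,0]],"rot":[[0,0,-6.5],[0,0,-13],[0,0,-19.5],[0,0,-26],[0,0,-33]]}'
python3 - <<'E'
from h import *
plan(b2w([8,124,140]),84.3,fix=True)
im=cv2.imread("pics/t13.png")[:,:,::-1]
print("block@z43 board",w2b(ray("top",[255.6,210.3],43)[0]).round(1), "expect end blocks px",proj("top",[b2w([-37,64,43]),b2w([-37,-104,43])]).round(1))
E
```

```text
time: 39.38
ee_pos: [540.1, 109.8, 159.5]
tool_rot: [-0.001, 0.52, 0.854, -0.002]
force: [1.1, -0.8, -0.6]
gripper_width: 30.1
 d [130.6  84.5  19.1] rot [ -0.24  -0.13 -56.91] tcp [540.1 109.8 159.5] board [  8.6 -31.5 159.5] j [ 0.09  0.5   1.63 -0.    1.02 -0.38] w 30.1 F [ 1.1 -0.8 -0.6] t 39.3833
block@z43 board [-37.8  64.5  43. ] expect end blocks px [[255.8 210. ]
 [315.9 214.4]]
```

Rod end block measured at y=64.5 vs 64 expected – well centred. Now the stop.

```bash
python3 -m inch '{"grip":[0.3,0.3,0.3,0.3,0.3],"delta_pos":[[30,20,0],[60,40,0],[90,60,0],[120,78,0],[130.6,84.5,0]],"rot":[[0,0,-7],[0,0,-14],[0,0,-21],[0,0,-28],[0,0,-35]]}'
python3 -m inch '{"grip":[0.3,0.3,0.3,0.3,0.3],"delta_pos":[[0,0,0],[0,0,0],[0,0,5],[0,0,10],[0,0,18]],"rot":[[0,0,-7],[0,0,-14],[-0.2,-0.1,-21],[-0.2,-0.1,-22],[-0.2,-0.1,-22]]}'
python3 - <<'E'
from h import *
plan(b2w([8,124,73]),84.3,fix=True)
E
```

```text
time: 39.8
ee_pos: [554.5, 269.7, 159.6]
tool_rot: [-0.002, 0.234, 0.972, -0.001]
force: [-0.8, -0.3, 0.6]
gripper_width: 29.7
time: 40.22
ee_pos: [554.3, 270.3, 141.9]
tool_rot: [-0.0, 0.045, 0.999, 0.001]
force: [-0.1, 0.5, 0.5]
gripper_width: 30.2
 d [-1.2 -5.8 68.9] rot [ 0.13 -0.02  0.5 ] tcp [554.3 270.3 141.9] board [  6.8 129.6 141.9] j [ 0.36  0.6   1.48  0.    1.06 -1.13] w 30.2 F [-0.1  0.5  0.5] t 40.2167
```

```bash
python3 -m inch '{"grip":[0.3,0.3,0.3,0.3,0.3],"delta_pos":[[-1.2,-6,0],[-1.2,-6,10],[-1.2,-6,30],[-1.2,-6,50],[-1.2,-6,62]],"rot":[[0,0,0.5],[0,0,0.5],[0,0,0.5],[0,0,0.5],[0,0,0.5]]}'
python3 -m inch '{"grip":[0.3,0.4,0.6,0.8,1],"delta_pos":[[0,0,3],[0,0,5],[0,0,5],[0,0,5],[0,0,5]],"rot":[[0,0,0],[0,0,0],[0,0,0],[0,0,0],[0,0,0]]}'
python3 -m inch '{"grip":[1,1,1,1,1],"delta_pos":[[0,0,0],[0,0,0],[0,0,0],[0,0,0],[0,0,0]],"rot":[[0,0,0],[0,0,0],[0,0,0],[0,0,0],[0,0,0]]}'
python3 - <<'E'
from h import *
plan(b2w([8,124,73]),84.3,fix=True)
r=w2b(robot.read_state()["ee_pos"])-[65.1,125,45];x,z=r[0],r[2]
for d in range(10,121,10):
    a=np.radians(d);nx=x*np.cos(a)+z*np.sin(a);nz=z*np.cos(a)-x*np.sin(a);print(d,np.round([-(nx-x),-(nz-z)],1))
E
```

```text
time: 40.63
ee_pos: [554.2, 263.8, 77.8]
tool_rot: [-0.001, 0.051, 0.999, 0.001]
force: [-1.1, 0.9, -1.2]
gripper_width: 29.7
time: 41.05
ee_pos: [554.7, 264.3, 73.6]
tool_rot: [-0.0, 0.051, 0.999, 0.001]
force: [0.9, 4.6, -4.8]
gripper_width: 11.1
time: 41.47
ee_pos: [554.8, 264.4, 73.8]
tool_rot: [-0.0, 0.051, 0.999, 0.001]
force: [1.1, 1.4, -4.4]
gripper_width: 11.2
 d [-0.2  0.2  0.8] rot [ 0.16 -0.04 -0.17] tcp [554.8 264.4  73.8] board [  7.8 123.8  73.8] j [ 0.35  0.68  1.54  0.    0.92 -1.12] w 11.2 F [ 1.1  1.4 -4.4] t 41.4667
10 [-5.9 -9.5]
20 [-13.3 -17.9]
30 [-22.1 -24.8]
40 [-31.9 -30.1]
50 [-42.6 -33.6]
60 [-53.6 -35.2]
70 [-64.8 -34.9]
80 [-75.7 -32.6]
90 [-86.1 -28.5]
100 [-95.6 -22.6]
110 [-104.   -15.1]
120 [-110.9   -6.4]
```

```bash
python3 -m inch '{"grip":[1,1,1,1,1],"delta_pos":[[-5.9,0,-9.5],[-13.3,0,-17.9],[-22.1,0,-24.8],[-31.9,0,-30.1],[-42.6,0,-33.6]],"rot":[[0,0,0],[0,0,0],[0,0,0],[0,0,0],[0,0,0]]}'
python3 - <<'E'
from h import *
plan(b2w([8,124,73]),84.3,fix=True)
r=w2b(robot.read_state()["ee_pos"])-[65.1,125,45];x,z=r[0],r[2];print(np.hypot(x,z))
for d in range(10,61,10):
    a=np.radians(d);nx=x*np.cos(a)+z*np.sin(a);nz=z*np.cos(a)-x*np.sin(a);print(d,np.round([-(nx-x),-(nz-z)],1))
E
```

```text
time: 41.88
ee_pos: [595.7, 260.2, 107.4]
tool_rot: [-0.002, 0.051, 0.999, 0.001]
force: [-7.2, 6.8, -6.9]
gripper_width: 10.7
 d [40.8  0.1 34.6] rot [ 0.14 -0.24 -0.16] tcp [595.7 260.2 107.4] board [ 48.9 123.7 107.4] j [ 0.32  0.68  1.42  0.    1.05 -1.15] w 10.7 F [-7.2  6.8 -6.9] t 41.8833
64.4989306787844
10 [-11.1  -1.9]
20 [-22.3  -1.8]
30 [-33.4   0.3]
40 [-43.9   4.2]
50 [-53.6   9.9]
60 [-62.2  17.2]
```

```bash
python3 -m inch '{"grip":[1,1,1,1,1],"delta_pos":[[-11.1,0,-1.9],[-22.3,0,-1.8],[-33.4,0,0.3],[-43.9,0,4.2],[-51.5,0,8.5]],"rot":[[0,0,0],[0,0,0],[0,0,0],[0,0,0],[0,0,0]]}'
python3 - <<'E'
from h import *
plan(b2w([98,124,101]),84.3,fix=True)
E
python3 -m inch '{"grip":[1,0.8,0.5,0.3,0.3],"delta_pos":[[0,0,0],[0,0,0],[0,0,0],[0,0,0],[0,0,0]],"rot":[[0,0,0],[0,0,0],[0,0,0],[0,0,0],[0,0,0]]}'
python3 -m inch '{"grip":[0.3,0.3,0.3,0.3,0.3],"delta_pos":[[0,0,-15],[0,0,-45],[0,0,-80],[0,0,-115],[0,0,-150]],"rot":[[0,0,0],[0,0,0],[0,0,0],[0,0,0],[0,0,0]]}'
python3 -m inch '{"grip":[0.3,0.3,0.3,0.3,0.3],"delta_pos":[[20,30,0],[40,60,0],[70,90,0],[100,115,0],[130,140,0]],"rot":[[0,0,0],[0,0,0],[0,0,0],[0,0,0],[0,0,0]]}'
python3 - <<'E'
from h import *
im=snap("side","s14");im2=snap("top","t14")
a=cv2.resize(im[125:240,255:375,::-1],(418,400),interpolation=cv2.INTER_CUBIC);b=cv2.resize(im2[145:245,222:342,::-1],(380,317),interpolation=cv2.INTER_CUBIC)
c=np.zeros((400,800,3),np.uint8);c[:,:418]=a;c[:317,420:]=b
cv2.imwrite("pics/s14c.png",c)
E
```

```text
time: 42.3
ee_pos: [647.3, 255.2, 99.6]
tool_rot: [-0.002, 0.051, 0.999, 0.002]
force: [-5.3, 1.0, 8.6]
gripper_width: 11.0
 d [ 2.8  0.2 -1.4] rot [ 0.18 -0.24 -0.17] tcp [647.3 255.2  99.6] board [100.8 123.8  99.6] j [ 0.29  0.74  1.29  0.    1.11 -1.18] w 11.0 F [-5.3  1.   8.6] t 42.3
time: 42.72
ee_pos: [647.4, 255.2, 100.0]
tool_rot: [-0.002, 0.051, 0.999, 0.002]
force: [0.1, 0.6, 0.1]
gripper_width: 29.9
time: 43.13
ee_pos: [647.5, 254.5, 252.0]
tool_rot: [-0.001, 0.051, 0.999, 0.002]
force: [1.5, 0.1, -0.2]
gripper_width: 29.7
time: 43.55
ee_pos: [531.1, 408.3, 253.1]
tool_rot: [-0.001, 0.051, 0.999, 0.002]
force: [0.9, 1.8, -1.4]
gripper_width: 30.1
```

View pics/s14c.png

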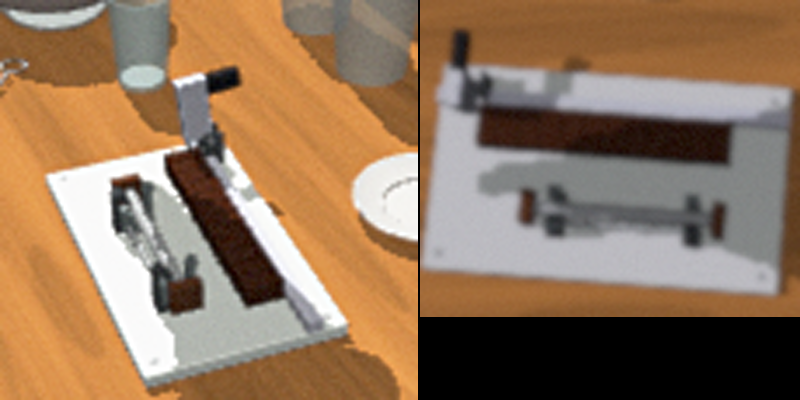

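```bash
python3 - <<'E'
from h import *
im=cv2.imread("pics/t14.png")[:,:,::-1];g=im.max(2).astype(int)
m=((g<95)&(im[:,:,0].astype(int)-im[:,:,2]>18)).astype(np.uint8)
for b in blobs(im,m,(222,165,342,220),30):
    ys,xs=np.nonzero(b);p=np.array([w2b(q) for q in ray("top",np.c_[xs,ys],39)]);print(len(xs),p.min(0).round(1),p.max(0).round(1),np.median(p,0).round(1))
    c=np.array([[k,p[abs(p[:,1]-k)<6][:,0].mean()] for k in range(-100,111,30) if (abs(p[:,1]-k)<6).any()]);print(c.round(1).tolist())
E
```

```text
829 [  17.8 -105.    39. ] [ 51.1 114.2  39. ] [34.1  8.5 39. ]
[[-100.0, 34.1], [-70.0, 33.6], [-40.0, 32.4], [-10.0, 35.8], [20.0, 35.0], [50.0, 34.8], [80.0, 33.5], [110.0, 33.4]]
```

```bash
python3 -c 'from workcell import job
print(job.close_job())'
```

```text
the job is handed in; nothing more can be done
None
```

I finished the whole sequence and handed the job in at about 44 s on the robot's clock. No verdict was reported.

- **Stop down:** I led the tab down its arc, then pressed on its top. It met solid resistance of about 22 N at the height expected for fully down.
- **Row:** All three bars were placed in turn, each pushed against the fence and then against the stop or the bar before it. Contact forces were about 10–30 N, with one brief 42 N push against the stop.
- **Rod:** I picked the larger of the two rods and pressed it down until it met a hard stop of about 68 N at the seat height. One end block measured 0.5 mm from its expected position along the forks. I did not measure the jaw's closing on its own; the last picture shows the rod seated in both forks.
- **Stop up:** I led the stop back up its arc to about 1.7 rad, released it and moved the arm clear.

**Last checks:** the final pictures show the stop up, one closed straight row along the fence and the rod in both forks. In the top image the row measures about 219 mm long before allowing for edge blur, against a nominal 228 mm, and its centre line scatters 32–36 mm at about 2.7 mm per pixel. That agrees with the contact checks but cannot confirm gaps of a millimetre or two. My board estimate also read the fence contact about 1 mm short of nominal, so I trusted the contact forces there.

The bars still on the table and the praline had not moved when I last checked them, and nothing was steered into the other bystanders.

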